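Put the drill-stand packing bars back in their stepped rack

TASK

Put the three aluminium packing bars away in the sloping wooden rack: each goes in the slot that fits its thickness, pushed or dropped right down until it stops on the step, about centred along the slot, so that all three top edges stand level. Leave the other things on the bench where they are.

Things in the scene. Friction and masses are not known exactly. Their poses are not given: they have to be found in the camera images.
- bar_thick: the thick packing bar: aluminium bar, three dark round spots on each broad face, 120 mm long, 70 mm tall, 28 mm thick, about 0.64 kg, standing on its long edge on the bench. Origin at its centre (35 mm above the bench); x across its thickness, y along its length, z up. The bars differ only in thickness; their three places swap.
- bar_medium: the medium packing bar: aluminium bar, three dark round spots on each broad face, 120 mm long, 70 mm tall, 20 mm thick, about 0.45 kg, standing on its long edge on the bench. Origin at its centre (35 mm above the bench); x across its thickness, y along its length, z up. The bars differ only in thickness; their three places swap.
- bar_thin: the thin packing bar: aluminium bar, three dark round spots on each broad face, 120 mm long, 70 mm tall, 12 mm thick, about 0.27 kg, standing on its long edge on the bench. Origin at its centre (35 mm above the bench); x across its thickness, y along its length, z up. The bars differ only in thickness; their three places swap.
- rack: fixed wooden block, 164 x 110 x 64 mm, on a stand; upper face slopes 30 degrees, low edge (69 mm high) towards the robot. Three slots sawn across it from end to end, 54 mm apart, 3 mm bevels at the mouths, narrowing from low to high edge. Origin: centre of the face, 110 mm above the bench; x up the slope across the slots, y along the slots, z square out of the face; bars go in along -z, thickness along x.
- slot_wide (a point): centre of the mouth of the widest slot, the one nearest the low edge, 54 mm down the slope from the rack's origin; it lies in the sloping face, axes as the rack. Slot 31 mm wide down to 40 mm below the face, where a step on either side narrows it to 22.5 mm; the thick bar stops on the step, a thinner one slips past it and sinks up to 15 mm deeper. A bar on its step stands 30 mm proud of the face.
- slot_middle (a point): centre of the mouth of the middle slot, at the rack's origin; it lies in the sloping face, axes as the rack. Slot 23 mm wide down to 40 mm below the face, where a step on either side narrows it to 14.5 mm; the medium bar stops on the step; the thin one slips past it and sinks 15 mm deeper, the thick one does not enter. A bar on its step stands 30 mm proud of the face.
- slot_narrow (a point): centre of the mouth of the narrowest slot, the one nearest the high edge, 54 mm up the slope from the rack's origin; it lies in the sloping face, axes as the rack. Slot 15 mm wide down to 40 mm below the face, where a step on either side narrows it to 6 mm; only the thin bar enters, and it stops on the step. A bar on its step stands 30 mm proud of the face.
- screwdriver: bystander: screwdriver with a black handle, 170 mm long, lying along its x between the bars and the rack. Origin at its underside, under its middle.
- flux_bottle: bystander: white closed bottle, 58 mm across, 130 mm tall, standing beyond the bars. Origin at the centre of its foot.
- tape_roll: bystander: paper-white roll standing on its end, 90 mm across, 50 mm tall. Origin at the centre of its underside.
- board_stack: bystander: stack of five copper-brown circuit boards, 80 by 100 mm, 10 mm high, beyond the bars to the left. Origin at the centre of its underside.
- pliers: bystander: pliers with red handles, 160 mm long along its y, 16 mm high, lying between the robot and the rack. Origin at its underside near the middle.
- dust_brush: bystander: flat brush, 160 mm long along its x, lying beyond the rack. Origin at its underside, under its middle.
- bit_case: bystander: flat grey drill-bit case, 60 by 90 by 20 mm, beyond the bars. Origin at the centre of its underside.
There are look-alikes about, which are no part of the job. Leave any orange, pink or purple look-alike of the bar_thick alone.

How it is judged:
At the end, for the whole second after the job is handed in: Thick bar in the widest slot, medium in the middle, thin in the narrowest: each bar centre within 5 mm of the slot mid-plane, within 20 mm of the middle of its length and 0 to 10 mm below the face (5 when on the step), bar square to the face within 0.10 rad, released, at rest (x of bar_thick in the frame of slot_wide between -0.005 and 0.005 m and y of bar_thick in the frame of slot_wide between -0.02 and 0.02 m and z of bar_thick in the frame of slot_wide between -0.01 and 0 m and angle between the z axis of each of bar_thick, bar_medium, bar_thin and the z axis of rack, either way round below 0.1 rad and linear speed of each of bar_thick, bar_medium, bar_thin below 0.02 m/s and x of bar_medium in the frame of slot_middle between -0.005 and 0.005 m and y of bar_medium in the frame of slot_middle between -0.02 and 0.02 m and z of bar_medium in the frame of slot_middle between -0.01 and 0 m and x of bar_thin in the frame of slot_narrow between -0.005 and 0.005 m and y of bar_thin in the frame of slot_narrow between -0.02 and 0.02 m and z of bar_thin in the frame of slot_narrow between -0.01 and 0 m); the robot touches nothing.
It fails at once if one of the other things on the bench was moved more than 30 mm (distance of any of screwdriver, flux_bottle, tape_roll, board_stack, pliers, dust_brush, bit_case from where it was at the start of the episode above 0.03 m).
It also fails if it takes over 72 s, if anything falls off the work surface, if the arm or the gripper's body presses on something with over 40 N, if the wrist force passes 120 N, or if a joint passes its speed limit or range.

ROBOT

A 6-joint arm with a two-finger parallel gripper is mounted at the origin on the work surface. World frame = base frame: x ahead of the robot, y to its left, z up, the work surface at z = 0. Lengths are in m, angles in rad, forces in N, time in s.
With the tool pointing down it reaches from about 0.325 to 0.9 m from the base axis. Payload 6.1 kg.
Tool frame: the origin (TCP) lies midway between the tips of the shut fingers; the grasp point (between the pads) lies 19 mm behind it; z points along the fingers, y is the line along which they close (so a half turn about z gives the same grasp; the last joint's range is limited). The gripper opens to 85 mm and grips with 20 to 120 N. Pads are 22 mm wide; open, the fingers measure 114 mm over their backs; the gripper's body (76 mm by 85 mm) begins 54 mm behind the grasp point. The pads swing forward as they close: fully open they stand 13 mm farther back than shut.
Start: joints at [1.213, 0.22, 1.526, -0, 1.395, -0.126], TCP at [0.144, 0.608, 0.231] pointing down, gripper open.
Joint ranges: [-2.98, 2.98], [-0.91, 2.08], [0.09, 2.57], [-1.24, 4.39], [0.2, 2.65], [-2.68, 2.68]. Speed limits (rad/s): [2.57, 2.57, 3.01, 3.14, 3.14, 3.14].

INTERFACE

Orientations are given as a rotation vector (axis times angle).
In Python, from rig import observe, camera, env gives the robot as it stands.
- The arm moves only by the shell command python3 -m handwheel 'ROWS' [FORCE]. ROWS is JSON, a list of rows, each a list of 3 entries, a list of its own where there are three numbers: the gripper command: -1 is fully open, 1 is shut, values between are in proportion, then the shift along the tool's x, y, z each as a share of 0.08 m, from -1 to 1, then the turn about the tool's z as a share of 180 degrees, from -1 to 1. A call has 1 to 8 rows; each row is the pose to reach, as a shift and turn from the pose commanded when the call began, along the tool's axes at that moment, turning the shorter way round; what a row does not reach only later rows make up. A row lasts 1/12 s, in which the tool goes at most 41.7 mm and 7.16 degrees, less where a joint would pass 70% of its speed; a pose out of reach is approached as far as the arm can. A call with a number of a shift or a turn outside -1 to 1 is refused whole. A call with a gripper value outside its range is refused whole. The fingers move at their own pace and stop on an object; FORCE is the grip in N (left out, the last holds). Time passes only in rows, so rows that repeat a pose let the fingers close. It gives the time, the measured TCP pose, the force, the opening and the grip force at its end, in the units of the state.
- observe(): the state, without advancing time (a new reading comes with each control period).
- camera(name): name is "scene" or "top" or "wrist"; returns a dict with "frame" (384x512x3 uint8, red, green, blue), "fx", "fy", "cx", "cy" (pixels), "pose" (4x4, takes a point from camera to world coordinates); the wrist camera has in their place "tool_from_camera" (4x4, takes a point from camera to tool coordinates, whose origin is the TCP and whose axes are the flange's). Camera axes: x right, y down, z forward; pixel columns grow to the right and rows downward; lengths in m; the calibration is good to about 2 mm. A picture is of the moment at which its call begins: read the wrist's pose just before it. There is no depth.
- env.hand_in(): hands the job in; it is judged then, once.
The state is a dict: "t": time; "q": joint angles; "joint_velocities": joint speeds; "joint_torque": joint torques, N m; "eef_pos": TCP position; "orientation": TCP orientation; "ft_force": force on the tool from outside, world axes, zero at the start; "ft_torque": the same for the moment, N m; "gripper_width": opening from 0.0 (shut) to 1.0 (fully open); "finger_force": force on a finger pad.
Only numpy, scipy, OpenCV 4.12 (cv2) and the standard library are available. Lean on these libraries where they do the work, as an engineer would, in place of code of your own. Each camera call takes 0.05 s, during which the arm holds its last target. There are 200 camera calls.

## Working session

There is one attempt and no reset: what is moved stays moved. The work goes in short steps, Python scripts to look and compute and a shell command to move; the robot and the scene stay as the last step left them, time stands still between calls to the robot, and variables do not carry over. Pictures are saved under pics/ and viewed, at most 10 in all, crops included, and the job is handed in when it is done.

```bash
ls; mkdir -p pics; python3 - <<'E'
from rig import observe,camera
import cv2,json,numpy as np
s=observe();print({k:np.round(v,3).tolist() for k,v in s.items()})
for n in("scene","top","wrist"):
    c=camera(n);f=c.pop("frame");cv2.imwrite(f"pics/{n}0.png",f[:,:,::-1]);print(n,{k:np.round(v,4).tolist() for k,v in c.items()})
E
```

```text
pics
{'t': 0.0, 'q': [1.213, 0.221, 1.528, 0.0, 1.395, -0.126], 'joint_velocities': [0.0, 0.0, 0.001, 0.001, 0.001, -0.002], 'joint_torque': [0.001, -49.688, -38.941, -0.0, 0.011, 0.0], 'eef_pos': [0.143, 0.608, 0.23], 'orientation': [-0.363, -3.12, 0.003], 'ft_force': [-0.574, -0.971, 0.041], 'ft_torque': [-0.019, -0.009, 0.015], 'finger_force': 0.0, 'gripper_width': 0.999}
scene {'fx': 454.4374, 'fy': 454.4374, 'cx': 244.2326, 'cy': 193.978, 'pose': [[-0.8424, 0.4198, -0.3378, 0.947], [0.5388, 0.6468, -0.5397, 0.7273], [-0.0081, -0.6367, -0.7711, 1.1184], [0.0, 0.0, 0.0, 1.0]]}
top {'fx': 346.5079, 'fy': 346.5079, 'cx': 254.6408, 'cy': 190.9026, 'pose': [[0.006, -0.9839, 0.1788, 0.307], [-0.9999, -0.0036, 0.014, -0.0002], [-0.0131, -0.1788, -0.9838, 1.0057], [0.0, 0.0, 0.0, 1.0]]}
wrist {'fx': 276.8004, 'fy': 276.8004, 'cx': 254.6867, 'cy': 191.199, 'tool_from_camera': [[0.0002, -0.9618, -0.2737, 0.0697], [1.0, 0.0005, -0.001, -0.0001], [0.0011, -0.2737, 0.9618, -0.1422], [0.0, 0.0, 0.0, 1.0]]}
```

View pics/top0.png

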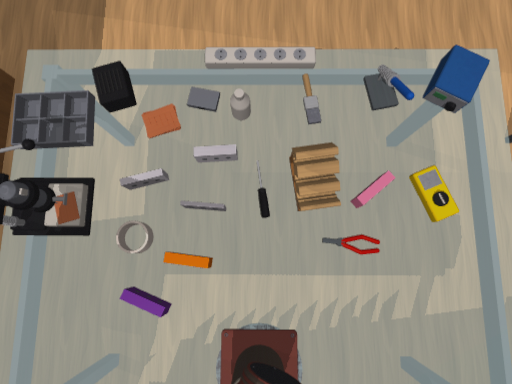

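View pics/scene0.png

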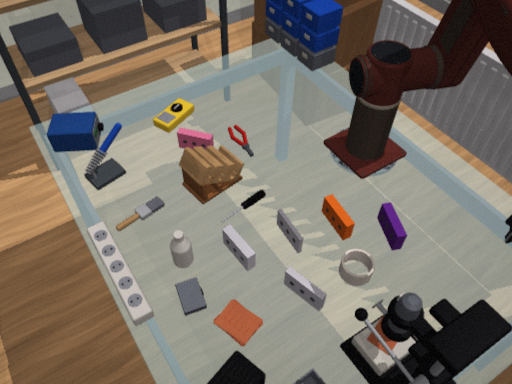

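The bars are the grey spotted ones, at top (216,152), (144,178) and (203,205). The orange (188,260), purple (145,301) and pink (373,189) ones are look-alikes. The rack is at (316,177). I'll enlarge to confirm this and to measure.

```bash
python3 - <<'E'
import cv2,numpy as np
t=cv2.imread("pics/top0.png")[130:225,110:350]
s=cv2.imread("pics/scene0.png")[140:310,170:340]
a=cv2.resize(t,(720,285),interpolation=cv2.INTER_CUBIC)
cv2.imwrite("pics/crop_top.png",a)
cv2.imwrite("pics/crop_scene.png",cv2.resize(s,(595,595),interpolation=cv2.INTER_CUBIC))
E
```

```text
(no output)
```

View pics/crop_top.png

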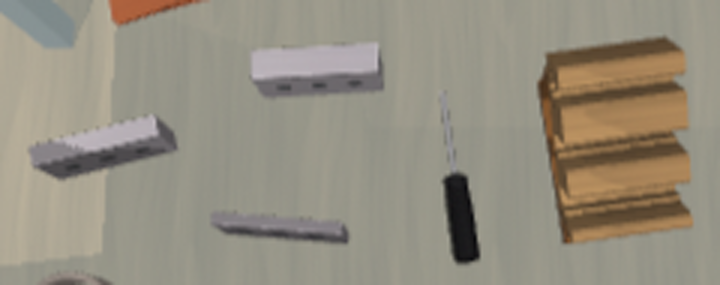

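View pics/crop_scene.png

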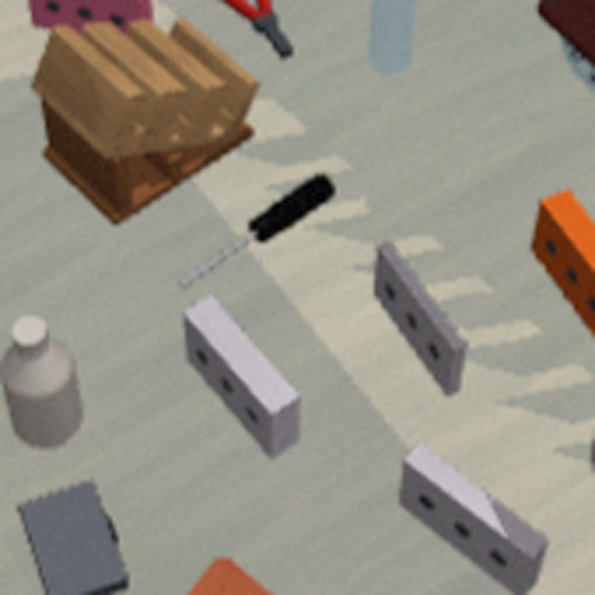

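Confirmed: thick is at top (216,152), medium at (144,178) and thin at (203,205), all aluminium grey with spots. The rack's low edge faces the robot. Next come a helper file and rough positions.

```bash
cat > h.py <<'E'
import numpy as np,cv2
from rig import observe,camera
from scipy.spatial.transform import Rotation as R
def toolT():
    s=observe();T=np.eye(4);T[:3,:3]=R.from_rotvec(s["orientation"]).as_matrix();T[:3,3]=s["eef_pos"];return T
def snap(name,fn):
    T=toolT();c=camera(name);cv2.imwrite(f"pics/{fn}.png",c["frame"][:,:,::-1])
    P=c["pose"] if "pose" in c else T@c["tool_from_camera"]
    np.savez(f"pics/{fn}.npz",P=P,K=[c["fx"],c["fy"],c["cx"],c["cy"]])
def ray(fn,uv,z):
    d=np.load(f"pics/{fn}.npz");fx,fy,cx,cy=d["K"];P=d["P"]
    v=P[:3,:3]@np.array([(uv[0]-cx)/fx,(uv[1]-cy)/fy,1]);o=P[:3,3]
    return o+v*(z-o[2])/v[2]
def proj(fn,p):
    d=np.load(f"pics/{fn}.npz");fx,fy,cx,cy=d["K"];P=d["P"]
    q=P[:3,:3].T@(np.asarray(p)-P[:3,3]);return np.array([fx*q[0]/q[2]+cx,fy*q[1]/q[2]+cy])
def delta(pos,ax):
    """shares to put TCP at pos (world) with tool x along world angle ax (deg)"""
    T=toolT();d=T[:3,:3].T@(np.asarray(pos)-T[:3,3])/0.08
    cur=np.degrees(np.arctan2(T[1,0],T[0,0]))
    # tool z down: positive turn about tool z lowers the world angle
    turn=-((ax-cur+180)%360-180)/180
    print("shift shares",d.round(3),"turn",round(turn,4),"cur x-axis deg",round(cur,2))
E
python3 - <<'E'
from h import *
snap("top","top1")
for n,ps in dict(thick=[(251,49),(379,42),(382,74),(253,81)],med=[(30,150),(155,117),(163,136),(40,166)],thin=[(212,213),(345,226)]).items():
    q=np.array([ray("top1",(110+u/3,130+v/3),.07)[:2] for u,v in ps]);print(n,q.round(3).tolist(),q.mean(0).round(3),np.linalg.norm(q[1]-q[0]).round(3))
q=[ray("top1",(110+u/3,130+v/3),z).round(3) for u,v,z in[(566,240,.069),(692,222,.069),(547,55,.151),(668,38,.151)]];print(q)
delta([.5,.18,.33],90);delta([.5,.18,.33],-90)
E
```

```text
thick [[0.604, 0.186], [0.611, 0.065], [0.58, 0.062], [0.573, 0.183]] [0.592 0.124] 0.12
med [[0.506, 0.387], [0.538, 0.273], [0.52, 0.264], [0.491, 0.376]] [0.514 0.325] 0.119
thin [[0.448, 0.215], [0.437, 0.094]] [0.442 0.155] 0.122
[array([ 0.425, -0.107,  0.069]), array([ 0.442, -0.221,  0.069]), array([ 0.573, -0.084,  0.151]), array([ 0.589, -0.187,  0.151])]
shift shares [-5.566 -4.183 -1.238] turn 0.4262 cur x-axis deg 166.72
shift shares [-5.566 -4.183 -1.238] turn -0.5738 cur x-axis deg 166.72
```

```bash
m="python3 -m handwheel"
$m '[[-1,[-1,-0.74,-0.15],0],[-1,[-1,-0.74,-0.15],0],[-1,[-1,-0.74,-0.15],0]]' 60
$m '[[-1,[-1,-0.74,-0.15],0],[-1,[-1,-0.74,-0.15],0],[-1,[-1,-0.74,-0.15],0]]'
$m '[[-1,[-1,-0.74,-0.15],0],[-1,[-1,-0.74,-0.15],0],[-1,[-1,-0.74,-0.15],0]]'
$m '[[-1,[-1,-0.74,-0.15],0],[-1,[-1,-0.74,-0.15],0],[-1,[-1,-0.74,-0.15],0]]'
$m '[[-1,[-1,-0.74,-0.15],0],[-1,[-1,-0.74,-0.15],0],[-1,[-1,-0.74,-0.15],0]]'
python3 -c "
from h import *
print(observe()['t'],observe()['q']);delta([.53,.15,.30],90)"
```

```text
t: 0.45
eef_pos: [0.2099, 0.5297, 0.2432]
orientation: [0.364, 3.119, -0.003]
ft_force: [0.0, 1.6, 0.2]
gripper_width: 0.998
finger_force: 0.0
t: 0.7
eef_pos: [0.2745, 0.4534, 0.2558]
orientation: [0.366, 3.118, -0.001]
ft_force: [-0.0, 0.6, 0.3]
gripper_width: 0.998
finger_force: 0.0
t: 0.95
eef_pos: [0.3388, 0.3773, 0.268]
orientation: [0.366, 3.118, -0.001]
ft_force: [0.2, 0.0, 0.4]
gripper_width: 0.997
finger_force: 0.0
t: 1.2
eef_pos: [0.4032, 0.3011, 0.28]
orientation: [0.367, 3.118, -0.001]
ft_force: [0.9, 0.1, 0.6]
gripper_width: 0.995
finger_force: 0.0
t: 1.45
eef_pos: [0.4674, 0.2249, 0.2919]
orientation: [0.367, 3.118, -0.002]
ft_force: [0.7, -0.3, 0.0]
gripper_width: 1.0
finger_force: 0.0
1.45 [ 0.29747341 -0.0716962   1.72211056 -0.00187466  1.48967799 -1.03883692]
shift shares [-0.978 -0.729 -0.098] turn 0.4254 cur x-axis deg 166.57
```

```bash
m="python3 -m handwheel"
$m '[[-1,[-0.98,-0.73,-0.1],0.3],[-1,[-0.98,-0.73,-0.1],0.3],[-1,[-0.98,-0.73,-0.1],0.3],[-1,[-0.98,-0.73,-0.1],0.3],[-1,[-0.98,-0.73,-0.1],0.3],[-1,[-0.98,-0.73,-0.1],0.3],[-1,[-0.98,-0.73,-0.1],0.3],[-1,[-0.98,-0.73,-0.1],0.3]]'|head -2
$m '[[-1,[0,0,0],0.126],[-1,[0,0,0],0.126],[-1,[0,0,0],0.126],[-1,[0,0,0],0.126],[-1,[0,0,0],0.126]]' |head -2
python3 -c "
from h import *
snap('wrist','w1');delta([.53,.15,.30],90)
f=cv2.imread('pics/w1.png');cv2.imwrite('pics/w1x.png',cv2.resize(f,(800,600),interpolation=cv2.INTER_CUBIC))"
```

```text
t: 2.12
eef_pos: [0.5277, 0.1533, 0.299]
t: 2.53
eef_pos: [0.5277, 0.1534, 0.2991]
shift shares [-0.043  0.029 -0.01 ] turn 0.0013 cur x-axis deg 90.24
```

View pics/w1x.png

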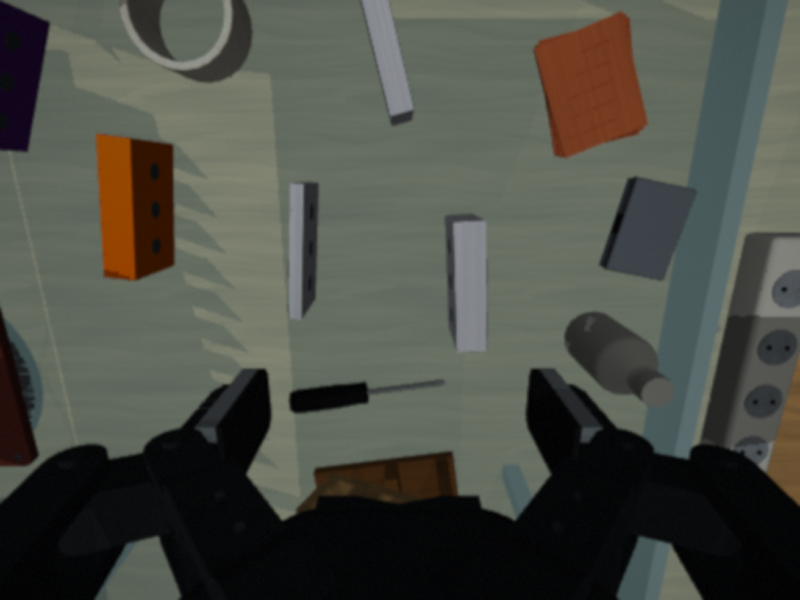

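The wrist view, enlarged 1.5625x, shows the thick bar's top face at (453,222)–(487,350), the thin one's at (290,183)–(302,319), and the end of the medium one at (388,114)–(412,108).

```bash
python3 - <<'E'
from h import *
k=1.5625
for n,ps in dict(thick=[(453,222),(485,220),(487,350),(457,351)],thin=[(291,183),(303,183),(301,319),(290,319)],med=[(388,114),(412,108)]).items():
    q=np.array([ray("w1",(u/k,v/k),.07)[:2] for u,v in ps])
    print(n,q.round(4).tolist(),q.mean(0).round(4),"w",np.linalg.norm(q[1]-q[0]).round(3))
    if len(q)==4:
        d=(q[0]+q[1]-q[2]-q[3])/2;a=np.degrees(np.arctan2(d[1],d[0]));print("len",np.linalg.norm(d).round(3),"ang",a.round(1))
        if n=="thick":delta([*q.mean(0),.035],a)
E
```

```text
thick [[0.5739, 0.1847], [0.601, 0.1865], [0.6098, 0.0678], [0.5821, 0.0667]] [0.5917 0.1264] w 0.027
len 0.119 ang 94.1
shift shares [-0.341  0.799  3.302] turn -0.0214 cur x-axis deg 90.24
thin [[0.4383, 0.2163], [0.4483, 0.2164], [0.4397, 0.0974], [0.4297, 0.0974]] [0.439  0.1569] w 0.01
len 0.119 ang 85.9
med [[0.519, 0.2696], [0.538, 0.2741]] [0.5285 0.2719] w 0.02
```

```bash
m="python3 -m handwheel"
for i in 1 2 3 4; do $m '[[-1,[-1,-0.06,0],0],[-1,[-1,-0.06,0],0]]' >/dev/null; done
$m '[[-1,[-0.4,0,0],0],[-1,[-0.4,0,0],0],[-1,[-0.4,0,0],0],[-1,[-0.4,0,0],0]]'
python3 -c "
from h import *
snap('wrist','w2')
f=cv2.imread('pics/w2.png')[30:270,100:420];cv2.imwrite('pics/w2x.png',cv2.resize(f,None,fx=2.5,fy=2.5,interpolation=cv2.INTER_CUBIC))"
```

```text
t: 3.58
eef_pos: [0.5087, -0.1981, 0.2991]
orientation: [-2.219, -2.223, -0.001]
ft_force: [-0.2, 0.6, -0.1]
gripper_width: 1.002
finger_force: 0.0
```

View pics/w2x.png

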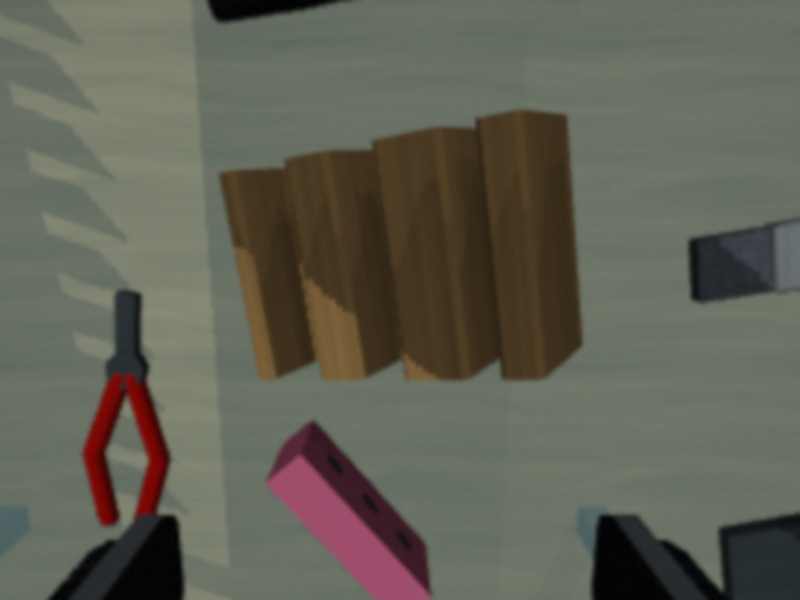

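The rack view (crop scale 2.5, offset (100,30)) shows the low-edge corners at (220,173) and (262,380), and the high-edge ridge corners at (522,110) and (545,380). The uphill end face is visible beyond the ridge. I'll fit the rack's x, y and yaw.

```bash
cat >> h.py <<'E'
def rackpt(p,s,y,n=0.):
    x0,y0,a=p;c,si=np.cos(a),np.sin(a);h=s*.8660254-n*.5;return np.array([x0+h*c-y*si,y0+h*si+y*c,.110+s*.5+n*.8660254])
E
python3 - <<'E'
from h import *
from scipy.optimize import least_squares
obs=[((220,173),-.082,.055),((262,380),-.082,-.055),((522,110),.082,.055),((545,380),.082,-.055),((374,140),.0125,.055),((405,380),.0125,-.055),((440,128),.0435,.055),((468,380),.0435,-.055)]
f=lambda p:np.concatenate([proj("w2",rackpt(p,s,y))-np.array([100+u/2.5,30+v/2.5]) for (u,v),s,y in obs])
r=least_squares(f,[.507,-.15,.148]);print(r.x,np.degrees(r.x[2]));print(f(r.x).reshape(-1,2).round(1).tolist())
np.save("rack.npy",r.x)
# check in top view
print([proj("top1",rackpt(r.x,s,y)).round(1).tolist() for s in(-.082,.082) for y in(.055,-.055)])
for s in(-.054,0,.054):print(rackpt(r.x,s,0).round(4))
delta([.5917,.1264,.16],94.1)
E
```

```text
[ 0.49976544 -0.15713163  0.14397046] 8.248899846189978
[[-1.0, 0.1], [-1.3, -0.0], [1.5, -0.3], [1.1, 0.3], [0.1, 0.2], [1.0, 0.1], [-1.1, -0.2], [-0.7, 0.2]]
[[300.9, 211.2], [340.9, 205.6], [295.7, 152.6], [338.3, 146.7]]
[ 0.4535 -0.1638  0.083 ]
[ 0.4998 -0.1571  0.11  ]
[ 0.546  -0.1504  0.137 ]
shift shares [4.046 1.046 1.743] turn -0.0219 cur x-axis deg 90.15
```

```bash
m="python3 -m handwheel"
for i in 1 2 3 4; do $m '[[-1,[1,0.26,0],0],[-1,[1,0.26,0],0]]' >/dev/null; done
$m '[[-1,[0.05,0,0.9],-0.022],[-1,[0.05,0,0.9],-0.022],[-1,[0.05,0,0.9],-0.022]]'|head -2
python3 -c "
from h import *
delta([.5917,.1264,.034],94.1)"
```

```text
t: 4.55
eef_pos: [0.5869, 0.1283, 0.2198]
shift shares [-0.029  0.087  2.321] turn 0.0012 cur x-axis deg 94.32
```

```bash
m="python3 -m handwheel"
$m '[[-1,[-0.03,0.06,0.9],0],[-1,[-0.03,0.06,0.9],0],[-1,[-0.03,0.06,0.9],0]]' >/dev/null
$m '[[-1,[0,0,0.9],0],[-1,[0,0,0.9],0],[-1,[0,0,0.9],0],[-1,[0,0,0.9],0]]' |head -2
python3 -c "
from h import *
delta([.5917,.1264,.034],94.1)"
```

```text
t: 5.13
eef_pos: [0.5963, 0.1236, 0.0843]
shift shares [ 0.038 -0.054  0.629] turn -0.0005 cur x-axis deg 94.02
```

```bash
m="python3 -m handwheel"
$m '[[-1,[0.04,-0.05,0.63],0],[-1,[0.04,-0.05,0.63],0],[-1,[0.04,-0.05,0.63],0],[0.4,[0.04,-0.05,0.63],0],[0.6,[0.04,-0.05,0.63],0],[0.6,[0.04,-0.05,0.63],0],[0.6,[0.04,-0.05,0.63],0],[0.6,[0.04,-0.05,0.63],0]]' 70
$m '[[0.6,[0,0,0],0],[0.6,[0,0,0],0],[0.6,[0,0,0],0]]'
python3 -c "
from h import *
p=np.load('rack.npy');w=rackpt(p,-.054,0);print(w)
delta([w[0],w[1],.26],98.25)"
```

```text
t: 5.8
eef_pos: [0.5932, 0.1264, 0.0344]
orientation: [2.142, 2.297, 0.001]
ft_force: [-0.5, 0.8, 10.7]
gripper_width: 0.32
finger_force: 67.8
t: 6.05
eef_pos: [0.5932, 0.1264, 0.0345]
orientation: [2.142, 2.297, 0.001]
ft_force: [-2.6, 0.4, 6.6]
gripper_width: 0.317
finger_force: 69.2
[ 0.4534839  -0.16384122  0.083     ]
shift shares [-3.497 -1.992 -2.821] turn -0.0236 cur x-axis deg 94.0
```

```bash
m="python3 -m handwheel"
for i in 1 2 ; do $m '[[0.6,[0,0,-1],0],[0.6,[0,0,-1],0],[0.6,[0,0,-1],0]]' >/dev/null; done
for i in 1 2 3 ; do $m '[[0.6,[-0.87,-0.5,-0.2],0],[0.6,[-0.87,-0.5,-0.2],0],[0.6,[-0.87,-0.5,-0.2],0]]' >/dev/null; done
$m '[[0.6,[-0.87,-0.5,0],-0.0236],[0.6,[-0.87,-0.5,0],-0.0236],[0.6,[-0.87,-0.5,0],-0.0236],[0.6,[-0.87,-0.5,0],-0.0236],[0.6,[-0.87,-0.5,0],-0.0236]]'
python3 -c "
from h import *
p=np.load('rack.npy');w=rackpt(p,-.054,0);
delta([w[0]+.0005,w[1],.125],98.25)"
```

```text
t: 7.72
eef_pos: [0.4517, -0.1623, 0.2396]
orientation: [-2.057, -2.372, -0.0]
ft_force: [-0.2, 1.3, -6.4]
gripper_width: 0.319
finger_force: 73.8
shift shares [-0.025  0.027  1.433] turn -0.0006 cur x-axis deg 98.15
```

```bash
m="python3 -m handwheel"
$m '[[0.6,[-0.02,0.03,0.9],0],[0.6,[-0.02,0.03,0.9],0],[0.6,[-0.02,0.03,0.9],0],[0.6,[-0.02,0.03,0.9],0]]' |sed -n '2p;4p'
$m '[[0.6,[0,0,0.4],0],[0.6,[0,0,0.4],0],[0.6,[0,0,0.4],0],[0.6,[0,0,0.4],0]]'  |sed -n '2p;4p'
$m '[[0.6,[0,0,0.06],0],[0.6,[0,0,0.12],0],[0.6,[0,0,0.12],0]]'  |sed -n '2p;4p'
python3 -c "
from h import *
p=np.load('rack.npy');w=rackpt(p,-.054,0);
delta([w[0]+.0005,w[1],.1075],98.25)"
```

```text
eef_pos: [0.4535, -0.1617, 0.1668]
ft_force: [0.3, 1.0, -4.7]
eef_pos: [0.4563, -0.1641, 0.1392]
ft_force: [-0.1, -0.2, -6.6]
eef_pos: [0.4549, -0.1637, 0.1273]
ft_force: [-1.1, -0.1, -6.7]
shift shares [ 0.    -0.012  0.247] turn 0.0 cur x-axis deg 98.25
```

```bash
m="python3 -m handwheel"
for i in 1 2 3; do $m '[[0.6,[0,-0.005,0.06],0],[0.6,[0,-0.005,0.06],0]]' |sed -n '2p;4p'; done
```

```text
eef_pos: [0.455, -0.164, 0.1266]
ft_force: [-12.4, 6.0, 21.9]
eef_pos: [0.4535, -0.1645, 0.1189]
ft_force: [-4.3, -1.1, -4.7]
eef_pos: [0.4531, -0.1638, 0.1124]
ft_force: [0.0, 0.1, -7.2]
```

```bash
m="python3 -m handwheel"
for i in 1 2 ; do $m '[[0.6,[0,0,0.03],0],[0.6,[0,0,0.03],0]]' |sed -n '2p;4p'; done
```

```text
eef_pos: [0.4533, -0.1639, 0.1101]
ft_force: [-3.0, -1.0, -5.2]
eef_pos: [0.4533, -0.1639, 0.1076]
ft_force: [-4.3, -1.0, -6.3]
```

```bash
m="python3 -m handwheel"
for i in 1 2 ; do $m '[[0.6,[0,-0.005,0.03],0],[0.6,[0,-0.005,0.03],0]]' |sed -n '2p;4p'; done
```

```text
eef_pos: [0.4534, -0.1639, 0.1071]
ft_force: [-7.7, 3.2, 8.2]
eef_pos: [0.4535, -0.164, 0.1069]
ft_force: [-14.2, 7.6, 24.2]
```

```bash
m="python3 -m handwheel"
$m '[[-0.18,[0,0,0],0],[-0.18,[0,0,0],0],[-0.18,[0,0,0],0],[-0.18,[0,0,0],0]]' |sed -n '2p;4,5p'
$m '[[-0.18,[0,-0.05,0],0],[-0.18,[0,-0.1,0],0],[-0.18,[0,-0.15,0],0],[-0.18,[0,-0.2,0],0],[-0.18,[0,-0.25,0],0]]' |sed -n '2p;4,5p'
$m '[[-0.18,[0,-0.05,0],0],[-0.18,[0,-0.1,0],0],[-0.18,[0,-0.14,0],0],[-0.18,[0,-0.14,0],0]]' |sed -n '2p;4,5p'
python3 -c "
from h import *
snap('wrist','w3');snap('scene','s3')
a=cv2.resize(cv2.imread('pics/w3.png')[120:384,120:400],(420,396),interpolation=cv2.INTER_CUBIC)
b=cv2.resize(cv2.imread('pics/s3.png')[100:232,150:280],(380,396),interpolation=cv2.INTER_CUBIC)
cv2.imwrite('pics/c3.png',np.hstack([a,b]))"
```

```text
eef_pos: [0.4539, -0.1643, 0.1038]
ft_force: [-0.8, -0.7, 0.7]
gripper_width: 0.592
eef_pos: [0.4352, -0.1676, 0.1049]
ft_force: [4.4, 1.1, 5.5]
gripper_width: 0.591
eef_pos: [0.4222, -0.1688, 0.1037]
ft_force: [2.4, 0.6, 4.2]
gripper_width: 0.591
```

View pics/c3.png

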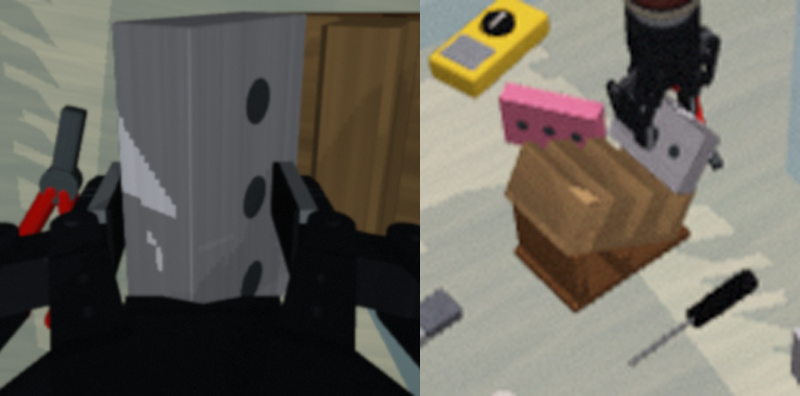

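The wrist crop shows the thick bar tilted between the fingers, with its lower edge in the mouth of the wide slot. It has not dropped yet, so I'll ease the gap and jiggle.

```bash
m="python3 -m handwheel"
$m '[[-0.22,[0,-0.04,0],0],[-0.22,[0,-0.04,0],0],[-0.22,[0,0.0,0],0],[-0.22,[0,0.04,0],0],[-0.22,[0,0.08,0],0],[-0.22,[0,0.04,0],0]]' |sed -n '2p;4,5p'
python3 -c "
from h import *
snap('wrist','w4');snap('scene','s4')
a=cv2.resize(cv2.imread('pics/w4.png')[120:384,120:400],(420,396),interpolation=cv2.INTER_CUBIC)
b=cv2.resize(cv2.imread('pics/s4.png')[100:232,150:280],(380,396),interpolation=cv2.INTER_CUBIC)
cv2.imwrite('pics/c4.png',np.hstack([a,b]))
w=[cv2.imread(f'pics/w{i}.png').astype(int)[120:300,180:330] for i in(3,4)];print(abs(w[0]-w[1]).mean())"
```

```text
eef_pos: [0.4251, -0.1676, 0.1026]
ft_force: [-0.2, -0.7, 1.0]
gripper_width: 0.603
6.53083950617284
```

```bash
python3 - <<'E'
from h import *
p=np.load('rack.npy')
for i in(3,4):
    g=cv2.imread(f"pics/w{i}.png",0);r=g[120:320,200:330]
    _,b=cv2.threshold(r,60,255,cv2.THRESH_BINARY_INV)
    n,_,st,c=cv2.connectedComponentsWithStats(b)
    print(i,[((c[k]+[200,120]).round(0).tolist(),int(st[k][4])) for k in range(1,n) if 30<st[k][4]<900])
    for d in(-.005,.025):print("depth",d,[proj(f"w{i}",rackpt(p,-.054+.014,y,d)).round(0).tolist() for y in(.04,.0)])
E
```

```text
3 [([291.0, 187.0], 378), ([289.0, 251.0], 318), ([201.0, 269.0], 125), ([288.0, 309.0], 348), ([220.0, 318.0], 94)]
depth -0.005 [[334.0, 164.0], [329.0, 227.0]]
depth 0.025 [[319.0, 173.0], [314.0, 246.0]]
4 [([290.0, 189.0], 357), ([288.0, 253.0], 299), ([287.0, 311.0], 314), ([219.0, 318.0], 94)]
depth -0.005 [[330.0, 165.0], [325.0, 229.0]]
depth 0.025 [[313.0, 175.0], [309.0, 249.0]]
```

View pics/c4.png

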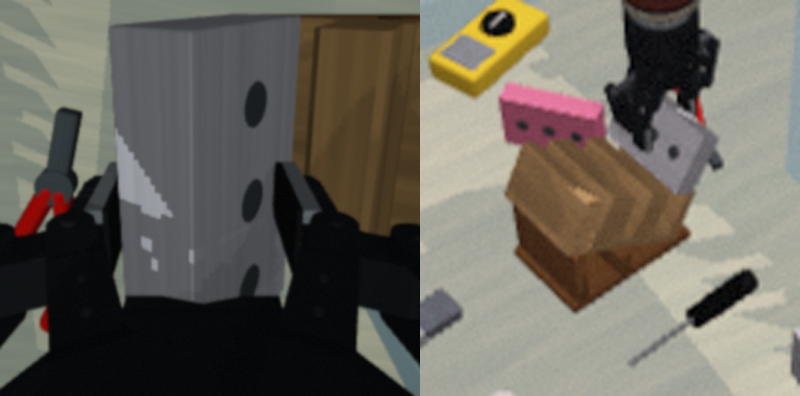

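```bash
cat >> h.py <<'E'
from scipy.optimize import least_squares
def fitbar(fn,corners,spots,th,s0):
    """corners: near-top and far-top at the +y end; spots: +y, middle (None to skip)"""
    p=np.load("rack.npy")
    def pt(v,x,z,y):
        s,n,f,yo=v[:4];return rackpt(p,s+x*np.cos(f)+z*np.sin(f),yo+y,n-x*np.sin(f)+z*np.cos(f))
    def fun(v):
        r=[proj(fn,pt(v,-th/2,.035,.06))-corners[0],proj(fn,pt(v,th/2,.035,.06))-corners[1]]
        r+=[proj(fn,pt(v,th/2,0,k*v[4]))-q for k,q in spots.items()]
        return np.concatenate(r)
    r=least_squares(fun,[s0,.02,0,0,.038],x_scale=[.01,.01,.1,.01,.01])
    print("slope-x mm",((r.x[0]-s0)*1e3).round(1),"n mm",(r.x[1]*1e3).round(1),"tilt deg (+=uphill)",np.degrees(r.x[2]).round(1),"y mm",(r.x[3]*1e3).round(1),"spot",r.x[4].round(4),"rms px",np.sqrt((r.fun**2).mean()).round(2))
E
python3 - <<'E'
from h import *
c=lambda u,v:np.array([120+u/1.5,120+v/1.5])
fitbar("w4",[c(112,28),c(192,25)],{1:np.array([290,189]),0:np.array([288,253]),-1:np.array([287,311])},.028,-.054)
E
```

```text
slope-x mm -7.0 n mm 33.9 tilt deg (+=uphill) -4.5 y mm 0.2 spot 0.0345 rms px 1.59
```

The fit puts the bar 4.5° past square, with its lower near edge stuck on the low bevel because the push was too low. I'll set it upright again, re-seat it and tip it with a higher contact point.

```bash
m="python3 -m handwheel"
$m '[[-0.22,[0,0,-0.08],0],[-0.22,[0,0.1,-0.12],0],[-0.22,[0,0.2,-0.14],0],[-0.22,[0,0.3,-0.14],0],[-0.22,[0,0.4,-0.14],0],[-0.22,[0,0.46,-0.14],0],[-0.22,[0,0.46,-0.14],0]]' |sed -n '2p;4,5p'
$m '[[0.2,[0,-0.05,0],0],[0.6,[0,-0.1,0],0],[0.6,[0,-0.1,0],0],[0.6,[0,-0.1,0],0],[0.6,[0,-0.1,0],0]]' 50
python3 -c "
from h import *
p=np.load('rack.npy');w=rackpt(p,-.054,0);delta([w[0],w[1],.1075],98.25)"
```

```text
eef_pos: [0.4629, -0.1626, 0.1145]
ft_force: [0.6, 0.3, -0.3]
gripper_width: 0.61
t: 12.58
eef_pos: [0.4541, -0.1642, 0.1161]
orientation: [2.055, 2.374, 0.001]
ft_force: [-0.2, 2.4, 9.7]
gripper_width: 0.35
finger_force: 46.9
shift shares [ 0.005 -0.007  0.107] turn -0.0 cur x-axis deg 98.24
```

```bash
m="python3 -m handwheel"
$m '[[0.6,[0,0,-0.15],0],[0.6,[0,0,-0.15],0],[0.6,[0,0,-0.15],0]]' 70 |sed -n '2p;4,6p'
for i in 1 2 3; do $m '[[0.6,[0,-0.005,0.05],0],[0.6,[0,-0.005,0.05],0]]' |sed -n '2p;4,5p'; done
```

```text
eef_pos: [0.4527, -0.1638, 0.1257]
ft_force: [0.6, -0.3, -6.7]
gripper_width: 0.316
finger_force: 69.4
eef_pos: [0.4517, -0.1633, 0.1203]
ft_force: [-0.9, 0.8, -7.0]
gripper_width: 0.312
eef_pos: [0.4525, -0.1637, 0.1191]
ft_force: [-5.0, 4.0, 7.4]
gripper_width: 0.315
eef_pos: [0.4531, -0.1637, 0.1188]
ft_force: [-12.7, 10.8, 32.7]
gripper_width: 0.316
```

```bash
m="python3 -m handwheel"
$m '[[-0.13,[0,0,-0.03],0],[-0.13,[0,0,-0.03],0],[-0.13,[0,0,-0.03],0],[-0.13,[0,0,-0.03],0],[-0.13,[0,-0.1,-0.03],0]]' |sed -n '2p;4,5p'
$m '[[-0.13,[0,-0.1,0.04],0],[-0.13,[0,-0.2,0.08],0],[-0.13,[0,-0.3,0.14],0],[-0.13,[0,-0.3,0.14],0],[-0.13,[0,-0.3,0.14],0]]' |sed -n '2p;4,5p'
python3 - <<'E'
from h import *
snap('wrist','w5');snap('scene','s5')
g=cv2.imread("pics/w5.png",0);r=g[120:320,200:340]
_,b=cv2.threshold(r,60,255,cv2.THRESH_BINARY_INV)
n,_,st,c=cv2.connectedComponentsWithStats(b)
print([((c[k]+[200,120]).round(0).tolist(),int(st[k][4])) for k in range(1,n) if 30<st[k][4]<900])
p=np.load('rack.npy')
for d in(-.005,.025):print("depth",d,[proj("w5",rackpt(p,-.054+.014,y,d)).round(0).tolist() for y in(.035,.0,-.035)])
E
```

```text
eef_pos: [0.4463, -0.1656, 0.1174]
ft_force: [2.6, 0.2, 1.5]
gripper_width: 0.564
eef_pos: [0.419, -0.1686, 0.1048]
ft_force: [-1.0, -0.5, 1.8]
gripper_width: 0.563
[([330.0, 130.0], 37), ([291.0, 185.0], 320), ([202.0, 266.0], 280), ([289.0, 248.0], 271), ([217.0, 318.0], 108)]
depth -0.005 [[338.0, 173.0], [334.0, 227.0], [330.0, 276.0]]
depth 0.025 [[324.0, 184.0], [319.0, 247.0], [315.0, 302.0]]
```

```bash
m="python3 -m handwheel"
cat > spots.py <<'E'
from h import *
import sys
fn=sys.argv[1];snap('wrist',fn)
g=cv2.imread(f"pics/{fn}.png",0);r=g[120:320,200:340]
_,b=cv2.threshold(r,60,255,cv2.THRESH_BINARY_INV)
n,_,st,c=cv2.connectedComponentsWithStats(b)
print([((c[k]+[200,120]).round(0).tolist(),int(st[k][4])) for k in range(1,n) if 90<st[k][4]<900])
p=np.load('rack.npy');s=float(sys.argv[2])
print("seated",[proj(fn,rackpt(p,s,y,-.005)).round(0).tolist() for y in(.035,.0,-.035)])
E
$m '[[-0.25,[0,-0.02,0.03],0],[-0.35,[0,-0.05,0.06],0],[-0.45,[0,-0.08,0.06],0],[-0.45,[0,-0.08,0.06],0],[-0.45,[0,-0.08,0.06],0]]' |sed -n '2p;4,5p'
python3 spots.py w6 -.040
$m '[[-0.45,[0,0.04,0],0],[-0.45,[0,0.08,0],0],[-0.45,[0,0.12,0],0],[-0.45,[0,0.16,0],0],[-0.45,[0,0.16,0],0]]' |sed -n '2p;4,5p'
python3 spots.py w7 -.040
```

```text
eef_pos: [0.4141, -0.1692, 0.1005]
ft_force: [-1.5, 1.6, -0.1]
gripper_width: 0.728
[([282.0, 187.0], 464), ([281.0, 252.0], 374), ([282.0, 310.0], 405), ([220.0, 318.0], 101)]
seated [[349.0, 174.0], [344.0, 230.0], [339.0, 280.0]]
eef_pos: [0.4283, -0.1679, 0.1012]
ft_force: [-1.0, -0.1, -0.1]
gripper_width: 0.722
[([276.0, 185.0], 326), ([275.0, 249.0], 273), ([277.0, 309.0], 350), ([220.0, 318.0], 99)]
seated [[324.0, 173.0], [320.0, 229.0], [317.0, 278.0]]
```

```bash
cat >> h.py <<'E'
def tri(a,ua,b,ub):
    from scipy.optimize import least_squares
    r=least_squares(lambda X:np.concatenate([proj(a,X)-ua,proj(b,X)-ub]),[.44,-.13,.12])
    p=np.load("rack.npy");d=r.x-np.array([p[0],p[1],.11]);c,s=np.cos(p[2]),np.sin(p[2]);h=d[0]*c+d[1]*s
    print("rack frame s,y,n mm",np.round([1e3*(h*.866+d[2]*.5),1e3*(-d[0]*s+d[1]*c),1e3*(-h*.5+d[2]*.866)],1),"res",r.fun.round(1))
E
python3 - <<'E'
from h import *
snap('scene','s7')
g=cv2.imread("pics/s7.png",0)
for f in("s4","s7"):
    g=cv2.imread(f"pics/{f}.png",0)[130:175,205:260];_,b=cv2.threshold(g,75,255,cv2.THRESH_BINARY_INV)
    n,_,st,c=cv2.connectedComponentsWithStats(b);print(f,[((c[k]+[205,130]).round(1).tolist(),int(st[k][4])) for k in range(1,n) if 5<st[k][4]<150])
tri("w4",[290,189],"s4",[236.6,150.7])
a=cv2.resize(cv2.imread('pics/w7.png')[120:384,120:400],(420,396),interpolation=cv2.INTER_CUBIC)
b=cv2.resize(cv2.imread('pics/s7.png')[100:232,150:280],(380,396),interpolation=cv2.INTER_CUBIC)
cv2.imwrite('pics/c7.png',np.hstack([a,b]))
E
```

```text
s4 [([241.3, 132.9], 47), ([236.0, 150.2], 10), ([250.5, 153.5], 13)]
s7 [([241.5, 132.7], 43), ([230.0, 144.8], 10), ([237.0, 150.8], 10), ([250.6, 154.0], 9), ([229.3, 171.2], 6)]
rack frame s,y,n mm [-46.3  35.2  38.4] res [-0.  -0.  -0.1 -0. ]
```

View pics/c7.png

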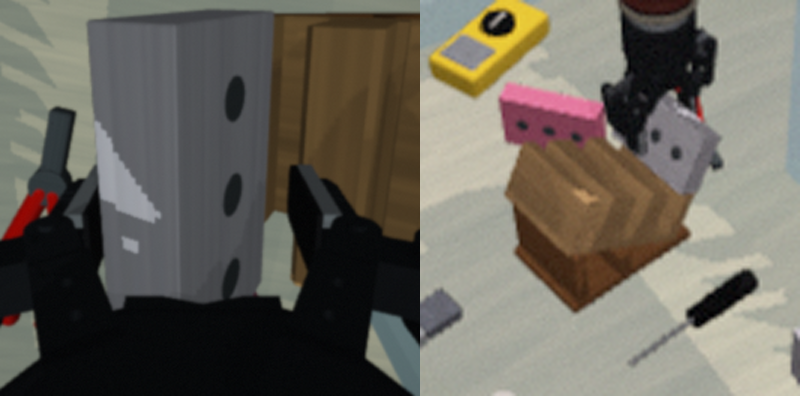

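```bash
python3 - <<'E'
from h import *
tri("w7",[276,185],"s7",[237,150.8]);tri("w7",[275,249],"s7",[230,144.8])
c=lambda u,v:np.array([120+u/1.5,120+v/1.5])
fitbar("w7",[c(90,21),c(178,21)],{1:np.array([276,185]),0:np.array([275,249]),-1:np.array([277,309])},.028,-.054)
fitbar("w7",[c(90,21),c(178,21)],{1:np.array([276,185]),0:np.array([275,249])},.028,-.054)
E
```

```text
rack frame s,y,n mm [-50.7  35.9  37.4] res [0.  0.1 0.5 0.2]
rack frame s,y,n mm [-50.4   2.7  37.6] res [0.  0.1 0.6 0.5]
slope-x mm -10.7 n mm 35.5 tilt deg (+=uphill) 1.5 y mm 1.0 spot 0.0349 rms px 1.51
slope-x mm -12.3 n mm 33.8 tilt deg (+=uphill) 2.0 y mm 1.0 spot 0.0338 rms px 0.97
```

The bar now stands square to the face but on the low lip, 11 mm downhill. A descending finger drags it down and out by friction. I'll set it upright again, regrip, reseat, then tip it with the finger rising along the arc.

```bash
m="python3 -m handwheel"
$m '[[-0.45,[0,0.0,-0.1],0],[-0.45,[0,0.1,-0.15],0],[-0.45,[0,0.18,-0.15],0],[-0.45,[0,0.26,-0.15],0],[-0.45,[0,0.34,-0.15],0],[-0.45,[0,0.42,-0.15],0],[-0.45,[0,0.44,-0.15],0],[-0.45,[0,0.44,-0.15],0]]' |sed -n '2p;4,5p'
$m '[[0,[0,-0.1,0],0],[0.3,[0,-0.2,0],0],[0.6,[0,-0.2,0],0],[0.6,[0,-0.2,0],0],[0.6,[0,-0.2,0],0],[0.6,[0,-0.2,0],0]]' 70 |sed -n '2p;4,6p'
$m '[[0.6,[0,0,-0.2],0],[0.6,[0,0,-0.2],0],[0.6,[0,0,-0.2],0],[0.6,[0,0,-0.2],0]]' |sed -n '2p;4,6p'
python3 -c "
from h import *
snap('wrist','w8');snap('scene','s8')
p=np.load('rack.npy');w=rackpt(p,-.054,0);delta([w[0],w[1],.13],98.25)"
```

```text
eef_pos: [0.4625, -0.1625, 0.1127]
ft_force: [-0.6, -0.0, -0.3]
gripper_width: 0.725
eef_pos: [0.445, -0.1657, 0.1142]
ft_force: [-7.3, 0.2, 14.9]
gripper_width: 0.357
finger_force: 65.7
eef_pos: [0.445, -0.1644, 0.1272]
ft_force: [-0.9, 0.5, -6.6]
gripper_width: 0.308
finger_force: 73.8
shift shares [-0.008  0.105 -0.035] turn -0.0 cur x-axis deg 98.24
```

```bash
m="python3 -m handwheel"
$m '[[0.6,[0,0.1,-0.1],0],[0.6,[0,0.1,-0.1],0],[0.6,[0,0.1,-0.1],0]]' |sed -n '2p;4p'
for i in 1 2 3 4; do $m '[[0.6,[0,0,0.05],0],[0.6,[0,0,0.05],0]]' |sed -n '2p;4p'; done
```

```text
eef_pos: [0.4552, -0.1641, 0.1375]
ft_force: [-0.2, 0.5, -6.4]
eef_pos: [0.4536, -0.1637, 0.1321]
ft_force: [-1.0, -0.3, -7.0]
eef_pos: [0.4535, -0.1635, 0.1277]
ft_force: [-0.8, -0.0, -7.1]
eef_pos: [0.4537, -0.1636, 0.1239]
ft_force: [-0.5, 0.6, -5.9]
eef_pos: [0.4538, -0.1637, 0.12]
ft_force: [-1.8, -1.6, -7.2]
```

```bash
m="python3 -m handwheel"
for i in 1 2 3 4 ; do $m '[[0.6,[0,-0.003,0.03],0],[0.6,[0,-0.003,0.03],0]]' |sed -n '2p;4p'; done
```

```text
eef_pos: [0.4537, -0.1638, 0.118]
ft_force: [-0.8, 0.1, -7.7]
eef_pos: [0.4539, -0.1641, 0.1172]
ft_force: [-4.8, 1.7, 2.9]
eef_pos: [0.4541, -0.1641, 0.117]
ft_force: [-11.4, 5.7, 19.4]
eef_pos: [0.4542, -0.1642, 0.1169]
ft_force: [-17.1, 9.0, 36.4]
```

```bash
m="python3 -m handwheel"
$m '[[0.3,[0,0,-0.05],0],[0.1,[0,0,-0.1],0],[-0.13,[0,0,-0.125],0],[-0.13,[0,0,-0.125],0],[-0.13,[0,-0.06,-0.125],0],[-0.13,[0,-0.1,-0.125],0],[-0.13,[0,-0.1,-0.125],0]]' |sed -n '2p;4,5p'
$m '[[-0.13,[0,-0.02,0],0],[-0.13,[0,-0.04,-0.01],0],[-0.13,[0,-0.06,-0.02],0],[-0.13,[0,-0.08,-0.03],0],[-0.13,[0,-0.1,-0.045],0],[-0.13,[0,-0.12,-0.055],0],[-0.13,[0,-0.14,-0.065],0],[-0.13,[0,-0.16,-0.075],0]]' |sed -n '2p;4,5p'
$m '[[-0.13,[0,-0.02,0],0],[-0.13,[0,-0.04,-0.005],0],[-0.13,[0,-0.06,-0.01],0],[-0.13,[0,-0.06,-0.01],0]]' |sed -n '2p;4,5p'
python3 spots.py w9 -.04
cat > sc.py <<'E'
from h import *
import sys
f=sys.argv[1];snap('scene',f)
g=cv2.imread(f"pics/{f}.png",0)[130:175,195:260];_,b=cv2.threshold(g,75,255,cv2.THRESH_BINARY_INV)
n,_,st,c=cv2.connectedComponentsWithStats(b);print(f,[((c[k]+[195,130]).round(1).tolist(),int(st[k][4])) for k in range(1,n) if 5<st[k][4]<25])
E
python3 sc.py s9
```

```text
eef_pos: [0.4445, -0.1651, 0.1208]
ft_force: [-0.5, 0.6, -0.4]
gripper_width: 0.564
eef_pos: [0.4324, -0.1671, 0.1274]
ft_force: [1.9, 0.3, 0.3]
gripper_width: 0.568
eef_pos: [0.4276, -0.1678, 0.1282]
ft_force: [0.4, -0.7, 0.9]
gripper_width: 0.563
[([305.0, 173.0], 108), ([205.0, 258.0], 602)]
seated [[316.0, 165.0], [313.0, 213.0], [310.0, 258.0]]
s9 [([219.0, 142.2], 10), ([195.3, 143.5], 6), ([203.1, 145.5], 17), ([225.8, 147.7], 10), ([232.9, 153.6], 11)]
```

```bash
python3 -c "
from h import *
tri('w9',[305,173],'s9',[232.9,153.6])
p=np.load('rack.npy')
print('seated pred scene',[proj('s9',rackpt(p,-.04,y,-.005)).round(1) for y in (.035,0,-.035)])
g=cv2.imread('pics/w9.png',0)[150:200,285:330];print(g[::4,::4])"
```

```text
rack frame s,y,n mm [-35.3  36.1  28.6] res [0.  0.  0.3 0.1]
seated pred scene [array([230.1, 162.5]), array([223. , 156.5]), array([216.1, 150.6])]
[[ 99 101 104 100  67  65  65  61  52  72  74  69]
 [ 99 100 103 100  65  66  66  64  55  71  73  68]
 [100 101 104  98  67  66  64  67  59  72  74  68]
 [100 101 104  96  67  42  64  64  65  72  74  68]
 [ 99 102 104  96  67  30  65  58  66  72  73  69]
 [100 101 104  95  67  28  66  55  68  72  72  67]
 [100 102 102  95  67  32  65  52  71  72  72  67]
 [100 102 104  90  67  35  62  49  72  72  72  69]
 [ 99 103 103  89  66  45  61  45  72  74  71  68]
 [ 99 102 104  83  66  62  63  43  72  73  71  68]
 [ 99 103 102  81  64  66  61  40  72  74  71  64]
 [ 99 103 102  78  66  66  65  40  72  73  69  61]
 [ 99 103 101  78  65  66  61  39  72  73  65  60]]
```

```bash
m="python3 -m handwheel"
$m '[[-0.13,[0,0.03,0.06],0],[-0.13,[0,0.05,0.12],0],[-0.06,[0,0.06,0.18],0],[-0.06,[0,0.06,0.18],0],[-0.06,[0,0.03,0.18],0],[-0.06,[0,0.0,0.18],0],[-0.06,[0,-0.03,0.18],0],[-0.06,[0,-0.06,0.18],0]]' |sed -n '2p;4,5p'
$m '[[-0.06,[0,-0.03,0],0],[-0.06,[0,-0.06,0],0],[-0.06,[0,-0.06,0],0],[-0.06,[0,-0.06,0],0]]' |sed -n '2p;4,5p'
python3 spots.py w10 -.04; python3 sc.py s10
```

```text
eef_pos: [0.4223, -0.1683, 0.1134]
ft_force: [-0.6, 0.1, 0.3]
gripper_width: 0.53
eef_pos: [0.418, -0.1691, 0.1138]
ft_force: [-2.0, -0.1, 0.8]
gripper_width: 0.529
[([295.0, 180.0], 335), ([206.0, 273.0], 797), ([291.0, 294.0], 251)]
seated [[336.0, 169.0], [332.0, 221.0], [328.0, 268.0]]
s10 [([203.2, 145.4], 16), ([237.0, 150.2], 10), ([250.5, 153.8], 11), ([216.2, 172.7], 6)]
```

```bash
python3 -c "
from h import *
tri('w10',[295,180],'s10',[237,150.2])"
```

```text
rack frame s,y,n mm [-49.3  36.2  39.8] res [0.1 0.1 0.6 0.2]
```

```bash
m="python3 -m handwheel"
$m '[[-0.06,[0,0,0.05],0],[-0.06,[0,0,0.1],0],[-0.06,[0,0,0.15],0],[-0.06,[0,0,0.15],0]]' |sed -n '2p;4,5p'
python3 spots.py w11 -.04; python3 sc.py s11
```

```text
eef_pos: [0.423, -0.1702, 0.1045]
ft_force: [6.6, 1.9, 10.0]
gripper_width: 0.53
[([296.0, 181.0], 370), ([206.0, 272.0], 806), ([292.0, 295.0], 269)]
seated [[332.0, 169.0], [328.0, 224.0], [324.0, 273.0]]
s11 [([203.0, 145.5], 18), ([235.5, 152.5], 10), ([250.4, 154.1], 9)]
```

```bash
python3 -c "
from h import *
tri('w11',[296,181],'s11',[235.5,152.5])"
```

```text
rack frame s,y,n mm [-49.   34.2  30.2] res [0.  0.1 0.5 0.2]
```

It is in: n fell from 40 to 30 mm, so the lower edge is inside the slot walls but the bar leans too far downhill. I'll open wider and push the top back uphill.

```bash
m="python3 -m handwheel"
$m '[[-0.2,[0,0.02,0],0],[-0.3,[0,0.06,0],0],[-0.4,[0,0.1,0],0],[-0.4,[0,0.14,0],0],[-0.4,[0,0.18,0],0],[-0.4,[0,0.2,0],0],[-0.4,[0,0.2,0],0]]' |sed -n '2p;4,5p'
python3 spots.py w12 -.04; python3 sc.py s12
```

```text
eef_pos: [0.4288, -0.1671, 0.1002]
ft_force: [-20.8, -3.9, 12.7]
gripper_width: 0.703
[([281.0, 186.0], 463), ([280.0, 246.0], 383), ([279.0, 300.0], 332), ([290.0, 318.0], 92)]
seated [[324.0, 175.0], [320.0, 231.0], [317.0, 281.0]]
s12 [([195.3, 143.5], 6), ([203.1, 145.5], 17), ([235.9, 152.9], 8), ([251.0, 154.3], 7)]
```

```bash
python3 -c "
from h import *
tri('w12',[281,186],'s12',[235.9,152.9])"
```

```text
rack frame s,y,n mm [-51.4  34.4  28.8] res [0.  0.1 0.5 0.2]
```

```bash
m="python3 -m handwheel"
$m '[[-0.4,[0,-0.08,0],0],[-0.4,[0,-0.08,-0.04],0],[-0.4,[0,-0.04,-0.08],0],[-0.4,[0,0.0,-0.12],0],[-0.4,[0,0.04,-0.16],0],[-0.4,[0,0.08,-0.2],0],[-0.4,[0,0.12,-0.24],0],[-0.4,[0,0.14,-0.24],0]]' |sed -n '2p;4,5p'
python3 spots.py w13 -.04; python3 sc.py s13
```

```text
eef_pos: [0.4446, -0.1652, 0.1214]
ft_force: [-11.5, -2.0, 8.6]
gripper_width: 0.7
[([320.0, 132.0], 280), ([289.0, 213.0], 358), ([251.0, 176.0], 376), ([252.0, 230.0], 314), ([252.0, 278.0], 270), ([271.0, 313.0], 423), ([221.0, 318.0], 94)]
seated [[292.0, 167.0], [290.0, 217.0], [288.0, 263.0]]
s13 [([207.4, 141.5], 8), ([195.3, 143.5], 6), ([203.2, 145.4], 16), ([228.9, 147.1], 8), ([235.9, 152.9], 8), ([251.0, 154.5], 6)]
```

```bash
python3 -c "
from h import *
a=cv2.resize(cv2.imread('pics/w13.png')[100:384,90:400],(436,400),interpolation=cv2.INTER_CUBIC)
b=cv2.resize(cv2.imread('pics/s13.png')[105:205,165:255],(360,400),interpolation=cv2.INTER_CUBIC)
cv2.imwrite('pics/c13.png',np.hstack([a,b]))"
```

```text
(no output)
```

View pics/c13.png

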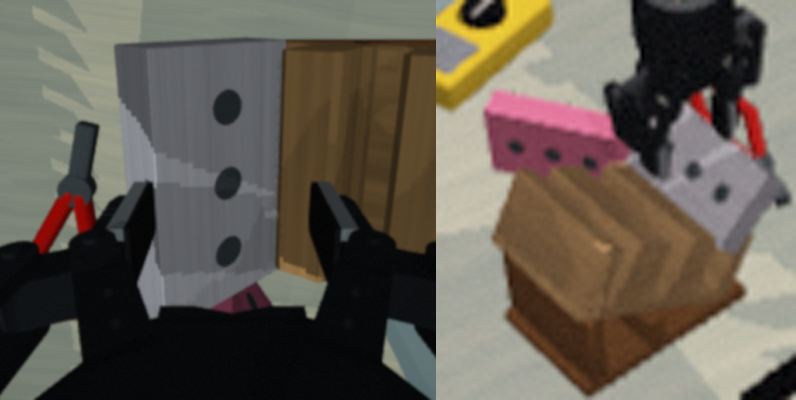

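The last picture shows the bar tilted well past square, far face up, with the near finger over its upper edge. Now a numeric fit of the pose.

```bash
python3 -c "
from h import *
c=lambda u,v:np.array([90+u/1.406,100+v/1.408])
S={1:np.array([251,176]),0:np.array([252,230]),-1:np.array([252,278])}
fitbar('w13',[c(117,45),c(148,42)],S,.028,-.054)
tri('w13',[251,176],'s13',[235.9,152.9]);tri('w13',[252,230],'s13',[228.9,147.1])
print(toolT()[:3,3])"
```

```text
slope-x mm -11.1 n mm 19.8 tilt deg (+=uphill) -22.2 y mm -0.3 spot 0.034 rms px 1.29
rack frame s,y,n mm [-50.4  34.5  29.3] res [0.  0.  0.3 0.1]
rack frame s,y,n mm [-49.7   1.5  29.5] res [0.  0.1 0.4 0.2]
[ 0.44431886 -0.16521867  0.1212532 ]
```

```bash
m="python3 -m handwheel"
$m '[[-0.4,[0,-0.04,-0.15],0],[-0.4,[0,-0.04,-0.5],0],[-0.4,[0,-0.04,-0.6],0],[0.5,[0,-0.5,-0.6],0],[1,[0,-0.86,-0.6],0],[1,[0,-0.86,-0.6],0],[1,[0,-0.86,-0.6],0],[1,[0,-0.86,-0.6],0]]' |sed -n '2p;4,5p'
python3 -c "
from h import *
p=np.load('rack.npy');w=rackpt(p,-.054,0);c,s=np.cos(p[2]),np.sin(p[2])
delta([w[0]-.078*c,w[1]-.078*s,.085],98.25)"
```

```text
eef_pos: [0.378, -0.1754, 0.1694]
ft_force: [-0.0, -0.1, 0.3]
gripper_width: 0.003
shift shares [ 0.008 -0.023  1.055] turn -0.0002 cur x-axis deg 98.21
```

```bash
m="python3 -m handwheel"
$m '[[1,[0,-0.02,0.4],0],[1,[0,-0.02,0.8],0],[1,[0,-0.02,1],0],[1,[0,-0.02,1],0],[1,[0,-0.02,1],0]]' |sed -n '2p;4,5p'
$m '[[1,[0,0.04,0],0],[1,[0,0.08,0],0],[1,[0,0.12,-0.02],0],[1,[0,0.15,-0.06],0],[1,[0,0.15,-0.06],0]]' |sed -n '2p;4,5p'
python3 sc.py s14
```

```text
eef_pos: [0.3758, -0.1748, 0.0885]
ft_force: [0.1, 0.6, 0.8]
gripper_width: 0.002
eef_pos: [0.3889, -0.174, 0.0952]
ft_force: [-1.0, 0.7, 0.2]
gripper_width: -0.0
s14 [([221.1, 142.3], 9), ([195.3, 143.5], 6), ([203.1, 145.5], 17), ([228.0, 147.8], 10), ([234.9, 153.7], 9), ([250.7, 154.1], 9), ([217.1, 173.4], 7)]
```

```bash
m="python3 -m handwheel"
$m '[[1,[0,0.04,-0.04],0],[1,[0,0.08,-0.08],0],[1,[0,0.12,-0.1],0],[1,[0,0.12,-0.1],0]]' |sed -n '2p;4,5p'
python3 sc.py s15
$m '[[1,[0,0.04,-0.03],0],[1,[0,0.08,-0.06],0],[1,[0,0.08,-0.06],0]]' |sed -n '2p;4,5p'
python3 sc.py s16
```

```text
eef_pos: [0.3982, -0.1725, 0.1026]
ft_force: [-0.6, -1.2, -0.5]
gripper_width: -0.006
s15 [([195.3, 143.5], 6), ([203.1, 145.3], 18)]
eef_pos: [0.4042, -0.1714, 0.1071]
ft_force: [0.3, 0.7, 0.7]
gripper_width: 0.001
s16 [([195.3, 143.5], 6), ([203.0, 145.4], 19), ([217.3, 148.8], 6), ([218.1, 172.3], 7), ([227.7, 173.0], 9)]
```

The spots have vanished behind the face, as they would on a seated bar. I'll back off and check the silhouette against the seated model numerically.

```bash
m="python3 -m handwheel"
$m '[[1,[0,-0.1,-0.3],0],[0.5,[0,-0.1,-0.8],0],[-1,[0,0,-1],0],[-1,[0,0.2,-1],0],[-1,[0,0.2,-1],0],[-1,[0,0.2,-1],0]]' |sed -n '2p;4,5p'
cat >> h.py <<'E'
def barpoly(fn,s0,th,yo,n,f=0.,ds=0.):
    p=np.load("rack.npy");P=[]
    for z in(-.035,.035):
        for x in(-th/2,th/2):
            for y in(-.06,.06):
                q=(s0+ds+x*np.cos(f)+z*np.sin(f),yo+y,n-x*np.sin(f)+z*np.cos(f))
                if z<0 and q[2]<0: # clip at the face along the bar axis
                    t=-q[2]/np.cos(f);q=(q[0]+t*np.sin(f),q[1],0.)
                P.append(proj(fn,rackpt(p,*q)))
    return cv2.convexHull(np.float32(P)).astype(np.int32)
def bestbar(fn,s0,th,roi=15,rows=(0,384)):
    """grey silhouette match: best n, y, tilt, ds"""
    im=cv2.imread(f"pics/{fn}.png");h=cv2.cvtColor(im,cv2.COLOR_BGR2HSV)
    g=((h[...,1]<45)&(h[...,2]>60)).astype(np.uint8);g[:rows[0]]=0;g[rows[1]:]=0
    out=[]
    box=np.zeros_like(g);cv2.fillPoly(box,[barpoly(fn,s0,th+.02,0,.0,0)],1);box=cv2.dilate(box,np.ones((5,5),np.uint8))
    for n in np.arange(-.020,.041,.005):
        for f in np.radians([-24,-16,-8,-4,0,4,8,16]):
            for yo in(-.008,-.004,0,.004,.008):
                for ds in(-.006,-.003,0,.003,.006):
                    m=np.zeros_like(g);cv2.fillPoly(m,[barpoly(fn,s0,th,yo,n,f,ds)],1);b=cv2.dilate(m,np.ones((9,9),np.uint8))
                    b[:rows[0]]=0;b[rows[1]:]=0;m=m*b
                    out.append((((g&m)&b).sum()/max(1,((g|m)&b).sum()),round(n*1e3),round(np.degrees(f)),yo*1e3,ds*1e3))
    out.sort(reverse=True);return out[:5]
E
python3 - <<'E'
from h import *
snap("wrist","w17");snap("scene","s17");print(observe()["t"])
for f,r in(("w17",(0,235)),("s17",(0,384))):
    print(f,[tuple(np.round(o,2).tolist()) for o in bestbar(f,-.054,.028,rows=r)])
    print(barpoly(f,-.054,.028,0,-.005).reshape(-1,2).tolist())
E
```

```text
eef_pos: [0.419, -0.1687, 0.1862]
ft_force: [0.1, 0.7, -0.1]
gripper_width: 0.711
25.9333
w17 [(0.89, 40.0, -16.0, 8.0, -6.0), (0.89, 40.0, -16.0, 4.0, -6.0), (0.89, 40.0, -16.0, 0.0, -6.0), (0.89, 40.0, -16.0, -4.0, -6.0), (0.89, 40.0, -8.0, 8.0, -3.0)]
[[311, 124], [304, 253], [292, 267], [263, 259], [265, 124], [280, 123]]
s17 [(0.69, 15.0, 16.0, 4.0, 0.0), (0.69, 10.0, 4.0, -8.0, -6.0), (0.69, 10.0, 0.0, -8.0, -6.0), (0.69, 15.0, 16.0, -4.0, -3.0), (0.69, 10.0, 8.0, 0.0, -6.0)]
[[245, 156], [241, 164], [235, 165], [211, 145], [214, 137], [221, 136]]
```

```bash
m="python3 -m handwheel"
python3 -c "
from h import *
p=np.load('rack.npy');w=rackpt(p,-.054,0);c,s=np.cos(p[2]),np.sin(p[2])
delta([w[0]-.011*c,w[1]-.011*s,.135],98.25)"
$m '[[1,[0,0.29,0.3],0],[1,[0,0.29,0.3],0],[1,[0,0.29,0.3],0],[1,[0,0.29,0.3],0],[1,[0,0.29,0.3],0]]' |sed -n '2p;4,5p'
python3 -c "
from h import *
p=np.load('rack.npy');w=rackpt(p,-.054,0);c,s=np.cos(p[2]),np.sin(p[2])
delta([w[0]-.011*c,w[1]-.011*s,.130],98.25)"
```

```text
shift shares [-0.007  0.312  0.628] turn 0.0001 cur x-axis deg 98.26
eef_pos: [0.4417, -0.1658, 0.163]
ft_force: [-0.6, 0.6, 0.6]
gripper_width: 0.195
shift shares [0.003 0.012 0.412] turn -0.0001 cur x-axis deg 98.24
```

```bash
m="python3 -m handwheel"
$m '[[1,[0,0.01,0.2],0],[1,[0,0.01,0.4],0],[1,[0,0.01,0.4],0],[1,[0,0.01,0.4],0]]' |sed -n '2p;4p'
for i in 1 2 3 4; do $m '[[1,[0,0,0.06],0],[1,[0,0,0.06],0]]' |sed -n '2p;4p'; done
```

```text
eef_pos: [0.4423, -0.1655, 0.1307]
ft_force: [0.4, -0.0, 0.7]
eef_pos: [0.4432, -0.1658, 0.1263]
ft_force: [0.4, 0.1, -0.5]
eef_pos: [0.4428, -0.1655, 0.1207]
ft_force: [-0.2, 0.5, 0.1]
eef_pos: [0.4426, -0.1654, 0.1154]
ft_force: [-0.5, 0.1, 0.1]
eef_pos: [0.4445, -0.1655, 0.1148]
ft_force: [-6.0, 8.9, 23.7]
```

Contact came at z = 0.115 against 0.116 predicted, so the thick bar is seated. Next is the medium bar, near (0.5125, 0.330) with its length at about 105.5°.

```bash
m="python3 -m handwheel"
$m '[[1,[0,0,-1],0],[1,[0,0,-1],0],[1,[0,0,-1],0]]' |sed -n '2p'
for i in 1 2 3 4 5; do $m '[[-1,[1,0.29,0],0],[-1,[1,0.29,0],0],[-1,[1,0.29,0],0]]' |sed -n '2p'; done
$m '[[-1,[0.9,0.29,0],-0.04],[-1,[0.9,0.29,0],-0.04],[-1,[0.9,0.29,0],-0.04],[-1,[0.9,0.29,0],-0.04]]' |sed -n '2p'
python3 -c "
from h import *
snap('wrist','w20')
delta([.5125,.330,.044],105.5)
d=.5
for a in (1,-1):
  for b in(.01,-.01):
    u=np.array([-.267,.964])*.06*a+np.array([.964,.267])*b
    print(proj('w20',[.5125+u[0],.330+u[1],.07]).round(0))
h=cv2.cvtColor(cv2.imread('pics/w20.png'),cv2.COLOR_BGR2GRAY)
for r in range(20,240,20): 
  row=h[r,190:330];print(r,' '.join(map(str,row[::4])))
"
```

```text
eef_pos: [0.447, -0.1677, 0.1993]
eef_pos: [0.4549, -0.0776, 0.1913]
eef_pos: [0.4661, 0.0053, 0.1912]
eef_pos: [0.4776, 0.0877, 0.1913]
eef_pos: [0.4891, 0.1698, 0.1913]
eef_pos: [0.5006, 0.252, 0.191]
eef_pos: [0.5129, 0.3221, 0.1904]
shift shares [0.11  0.028 1.831] turn 0.0001 cur x-axis deg 105.52
[268. 114.]
[246. 114.]
[266. 235.]
[247. 235.]
20 91 90 90 89 89 88 90 90 90 90 91 91 93 93 92 91 91 91 92 93 92 93 102 107 107 102 69 25 2 2 58 110 110 112 113
40 91 93 94 94 95 96 95 96 97 97 97 97 96 94 95 94 93 93 94 93 92 95 108 109 111 110 112 110 112 113 114 114 112 112 112
60 95 94 94 94 93 94 94 94 95 97 97 97 97 96 97 96 95 95 95 95 94 94 94 100 110 113 115 114 111 110 110 109 110 108 107
80 96 97 98 99 98 97 96 94 94 94 95 96 97 94 95 97 96 96 96 97 96 96 97 97 97 96 97 97 97 97 97 98 97 95 94
100 95 95 97 96 95 95 96 96 96 98 98 93 94 94 95 96 96 97 99 96 96 97 98 99 99 98 95 94 93 94 95 94 94 95 95
120 95 95 95 95 96 95 92 95 96 98 97 97 97 98 98 119 131 125 130 129 106 94 94 95 93 94 93 93 94 95 96 96 96 97 96
140 99 98 97 96 96 96 97 96 97 95 96 96 98 98 98 123 131 127 130 131 95 95 95 96 97 97 97 96 95 96 96 96 95 96 96
160 95 95 95 96 96 95 96 95 97 95 95 95 95 98 98 124 130 128 130 131 98 99 99 99 99 98 96 96 96 96 97 98 98 97 96
180 97 100 100 99 99 100 97 97 96 96 96 96 96 96 96 123 128 127 127 129 93 101 100 98 98 99 97 96 98 98 98 98 97 101 101
200 96 97 98 98 98 99 99 99 99 98 98 98 99 100 99 124 127 126 125 128 95 97 99 97 98 100 99 96 97 95 94 94 96 98 97
220 97 99 100 99 99 100 100 99 98 98 98 98 98 96 95 122 125 125 122 123 95 95 94 96 100 99 100 102 101 100 98 99 100 100 101
```

The bar spans columns 248–268 against 247–267 predicted, so the estimate holds. I'll go down and grip it.

```bash
m="python3 -m handwheel"
$m '[[-1,[0.11,0.03,0.5],0],[-1,[0.11,0.03,0.9],0],[-1,[0.11,0.03,0.9],0],[-1,[0.11,0.03,0.9],0]]' |sed -n '2p'
$m '[[-1,[0,0,0.5],0],[-1,[0,0,0.92],0],[-1,[0,0,0.92],0],[0.4,[0,0,0.92],0],[0.8,[0,0,0.92],0],[0.8,[0,0,0.92],0],[0.8,[0,0,0.92],0],[0.8,[0,0,0.92],0]]' 70
$m '[[0.8,[0,0,0],0],[0.8,[0,0,-0.3],0],[0.8,[0,0,-1],0],[0.8,[0,0,-1],0],[0.8,[0,0,-1],0]]' |sed -n '2p;4,6p'
python3 -c "
from h import *
p=np.load('rack.npy');w=rackpt(p,0,0);print(w)
delta([w[0],w[1],.22],98.25)"
```

```text
eef_pos: [0.5114, 0.3284, 0.1173]
t: 30.23
eef_pos: [0.5143, 0.3313, 0.0481]
orientation: [1.902, 2.499, 0.005]
ft_force: [-0.5, -0.5, -0.5]
gripper_width: 0.299
finger_force: 0.0
eef_pos: [0.5157, 0.3322, 0.1308]
ft_force: [1.1, 0.8, -3.6]
gripper_width: 0.22
finger_force: 70.0
[ 0.49976544 -0.15713163  0.11      ]
shift shares [-5.84  -1.813 -1.139] turn 0.0401 cur x-axis deg 105.46
```

```bash
m="python3 -m handwheel"
for i in 1 2 3 4 5; do $m '[[0.8,[-0.97,-0.3,-0.2],0],[0.8,[-0.97,-0.3,-0.2],0],[0.8,[-0.97,-0.3,-0.2],0]]' |sed -n '2p'; done
$m '[[0.8,[-0.97,-0.3,-0.1],0.04],[0.8,[-0.97,-0.3,-0.1],0.04],[0.8,[-0.97,-0.3,-0.1],0.04],[0.8,[-0.97,-0.3,-0.1],0.04],[0.8,[-0.97,-0.3,-0.1],0.04]]' |sed -n '2p;5p'
python3 -c "
from h import *
p=np.load('rack.npy');w=rackpt(p,0,0)
delta([w[0],w[1],.155],98.25)"
```

```text
eef_pos: [0.5093, 0.2436, 0.14]
eef_pos: [0.5072, 0.1622, 0.1565]
eef_pos: [0.5051, 0.081, 0.1731]
eef_pos: [0.5028, -0.0001, 0.1895]
eef_pos: [0.5005, -0.0814, 0.2057]
eef_pos: [0.4973, -0.1558, 0.212]
gripper_width: 0.214
shift shares [-0.023  0.029  0.712] turn -0.0004 cur x-axis deg 98.18
```

```bash
m="python3 -m handwheel"
$m '[[0.8,[-0.02,0.04,0.3],0],[0.8,[-0.02,0.04,0.55],0],[0.8,[-0.02,0.04,0.55],0],[0.8,[-0.02,0.04,0.55],0]]' |sed -n '2p;4p'
for i in 1 2 3 4 ; do $m '[[0.8,[0,0,0.05],0],[0.8,[0,0,0.05],0]]' |sed -n '2p;4p'; done
```

```text
eef_pos: [0.5006, -0.1557, 0.1684]
ft_force: [0.6, -0.3, -3.8]
eef_pos: [0.5018, -0.1569, 0.166]
ft_force: [-0.7, -0.8, -3.9]
eef_pos: [0.5022, -0.1573, 0.1656]
ft_force: [-8.4, 4.2, 15.8]
eef_pos: [0.5025, -0.1574, 0.1654]
ft_force: [-19.2, 10.8, 39.0]
eef_pos: [0.5035, -0.1576, 0.1651]
ft_force: [-26.1, 15.3, 58.5]
```

```bash
m="python3 -m handwheel"
$m '[[0.8,[0,-0.02,-0.17],0],[0.8,[0,-0.06,-0.17],0],[0.8,[0,-0.06,-0.17],0]]' |sed -n '2p;4p'
for i in 1 2 3 ; do $m '[[0.8,[0,0,0.06],0],[0.8,[0,0,0.06],0]]' |sed -n '2p;4p'; done
```

```text
eef_pos: [0.4971, -0.1585, 0.1682]
ft_force: [-0.2, -0.6, -5.9]
eef_pos: [0.4954, -0.1577, 0.1599]
ft_force: [-0.3, 0.2, -5.6]
eef_pos: [0.4957, -0.1578, 0.1553]
ft_force: [0.1, 0.4, -4.5]
eef_pos: [0.4961, -0.1579, 0.1514]
ft_force: [0.6, 0.2, -4.6]
```

```bash
m="python3 -m handwheel"
$m '[[0.8,[0,0.04,0],0],[0.8,[0,0.04,0],0]]' |sed -n '2p;4p'
for i in 1 2 3 4; do $m '[[0.8,[0,0,0.03],0],[0.8,[0,0,0.03],0]]' |sed -n '2p;4p'; done
```

```text
eef_pos: [0.5001, -0.1577, 0.1527]
ft_force: [-1.3, 0.3, -5.7]
eef_pos: [0.4999, -0.1577, 0.1503]
ft_force: [-0.2, 0.2, -5.0]
eef_pos: [0.5002, -0.1577, 0.1491]
ft_force: [-2.7, 2.2, 2.8]
eef_pos: [0.5005, -0.1578, 0.1489]
ft_force: [-7.7, 5.7, 16.6]
eef_pos: [0.5008, -0.158, 0.1484]
ft_force: [-13.9, 0.8, 23.1]
```

```bash
m="python3 -m handwheel"
$m '[[0.4,[0,0,-0.03],0],[0.2,[0,0,-0.06],0],[0.15,[0,0,-0.06],0],[0.15,[0,0,-0.06],0],[0.15,[0,-0.06,-0.06],0],[0.15,[0,-0.09,-0.06],0],[0.15,[0,-0.09,-0.06],0]]' |sed -n '2p;4,5p'
python3 -c "
from h import *
snap('scene','s20');snap('wrist','w21')"
$m '[[0.15,[0,-0.02,-0.005],0],[0.15,[0,-0.04,-0.01],0],[0.15,[0,-0.06,-0.02],0],[0.15,[0,-0.08,-0.025],0],[0.15,[0,-0.1,-0.03],0],[0.15,[0,-0.12,-0.035],0],[0.15,[0,-0.14,-0.035],0],[0.15,[0,-0.14,-0.035],0]]' |sed -n '2p;4,5p'
cat > sc2.py <<'E'
from h import *
import sys
f,w,s=sys.argv[1],sys.argv[2],float(sys.argv[3]);p=np.load("rack.npy")
if len(sys.argv)<5:snap('scene',f);snap('wrist',w)
c0=proj(f,rackpt(p,s,0,.02)).astype(int)
u,v=c0-[38,34];g=cv2.imread(f"pics/{f}.png",0)[v:v+62,u:u+76];_,b=cv2.threshold(g,75,255,cv2.THRESH_BINARY_INV)
n,_,st,c=cv2.connectedComponentsWithStats(b);print(f,[((c[k]+[u,v]).round(1).tolist(),int(st[k][4])) for k in range(1,n) if 4<st[k][4]<25])
g=cv2.imread(f"pics/{w}.png",0)[100:320,200:350];_,b=cv2.threshold(g,60,255,cv2.THRESH_BINARY_INV)
n,_,st,c=cv2.connectedComponentsWithStats(b);print(w,[((c[k]+[200,100]).round(1).tolist(),int(st[k][4])) for k in range(1,n) if 60<st[k][4]<500])
for d in(-.005,.015,.03):print(d,"scene",[proj(f,rackpt(p,s,y,d)).round(1).tolist() for y in(.035,0,-.035)],"wrist",[proj(w,rackpt(p,s,y,d)).round(0).tolist() for y in(.035,0,-.035)])
E
python3 sc2.py s21 w22 .010; python3 sc2.py s20 w21 .010 x |head -2
```

```text
eef_pos: [0.4921, -0.1588, 0.1476]
ft_force: [0.2, -0.2, -0.5]
gripper_width: 0.423
eef_pos: [0.4815, -0.1605, 0.1509]
ft_force: [1.2, 0.4, -0.5]
gripper_width: 0.424
s21 [([184.7, 141.2], 17), ([199.8, 139.5], 11), ([193.7, 143.2], 18), ([205.4, 149.2], 5), ([212.2, 155.2], 6), ([218.8, 160.6], 5), ([205.7, 175.8], 9), ([226.6, 175.2], 5), ([239.1, 176.7], 7)]
w22 [([311.1, 129.4], 434), ([231.0, 160.0], 174), ([232.1, 202.7], 160), ([232.5, 242.9], 119)]
-0.005 scene [[218.9, 163.7], [211.8, 157.5], [204.8, 151.4]] wrist [[300.0, 165.0], [297.0, 214.0], [295.0, 259.0]]
0.015 scene [[221.2, 158.2], [214.0, 152.0], [207.0, 145.9]] wrist [[288.0, 170.0], [286.0, 223.0], [284.0, 272.0]]
0.03 scene [[222.9, 154.0], [215.7, 147.8], [208.6, 141.8]] wrist [[277.0, 175.0], [276.0, 232.0], [274.0, 283.0]]
s20 [([184.6, 141.4], 15), ([217.9, 156.3], 11), ([230.6, 160.4], 5), ([218.6, 174.2], 5), ([238.8, 176.6], 9)]
w21 [([215.5, 161.0], 176), ([217.4, 204.5], 156)]
```

```bash
m="python3 -m handwheel"
$m '[[0.15,[0,-0.02,0],0],[0.15,[0,-0.04,0],0],[0.15,[0,-0.06,0],0],[0.15,[0,-0.08,0],0],[0.15,[0,-0.1,0],0],[0.15,[0,-0.1,0],0]]' |sed -n '2p;4,5p'
python3 sc2.py s22 w23 .010
```

```text
eef_pos: [0.4735, -0.1616, 0.1509]
ft_force: [0.1, -0.1, 0.6]
gripper_width: 0.426
s22 [([184.3, 141.3], 17), ([193.6, 143.3], 18), ([205.4, 149.2], 5), ([212.2, 155.2], 6), ([219.0, 161.0], 7), ([212.6, 176.2], 5), ([216.8, 175.2], 5), ([239.5, 176.7], 6)]
w23 [([313.0, 129.1], 347), ([241.9, 160.0], 177), ([242.9, 200.8], 179), ([242.2, 242.8], 112)]
-0.005 scene [[218.9, 163.7], [211.8, 157.5], [204.8, 151.4]] wrist [[312.0, 165.0], [309.0, 214.0], [306.0, 259.0]]
0.015 scene [[221.2, 158.2], [214.0, 152.0], [207.0, 145.9]] wrist [[301.0, 170.0], [298.0, 223.0], [296.0, 272.0]]
0.03 scene [[222.9, 154.0], [215.7, 147.8], [208.6, 141.8]] wrist [[291.0, 174.0], [289.0, 232.0], [287.0, 283.0]]
```

The medium bar's spots show only as slivers at the face line, so it looks seated. A quick press confirms.

```bash
m="python3 -m handwheel"
$m '[[0.15,[0,0.02,-0.3],0],[0.5,[0,0.1,-0.5],0],[1,[0,0.16,-0.5],0],[1,[0,0.16,-0.5],0],[1,[0,0.16,-0.3],0],[1,[0,0.16,-0.1],0],[1,[0,0.16,0],0],[1,[0,0.16,0],0]]' |sed -n '1,2p;4,5p'
for i in 1 2 ; do $m '[[1,[0,0,0.08],0],[1,[0,0,0.08],0]]' |sed -n '2p;4p'; done
```

```text
t: 37.62
eef_pos: [0.4842, -0.1586, 0.1474]
ft_force: [-0.2, -0.4, 0.1]
gripper_width: -0.002
eef_pos: [0.4861, -0.1596, 0.1436]
ft_force: [-0.6, -0.0, -1.4]
eef_pos: [0.4876, -0.1603, 0.1397]
ft_force: [-2.2, 0.5, 5.1]
```

```bash
m="python3 -m handwheel"
$m '[[1,[0,0,0.06],0],[1,[0,0,0.06],0]]' |sed -n '2p;4p'
$m '[[1,[0,0,-0.5],0],[1,[0,0,-1],0],[1,[0,0,-1],0]]' |sed -n '2p;4p'
python3 -c "
from h import *
delta([.439,.1569,.19],85.9)"
```

```text
eef_pos: [0.4883, -0.1605, 0.1391]
ft_force: [-13.5, 6.4, 32.4]
eef_pos: [0.4909, -0.1619, 0.2225]
ft_force: [1.8, -0.6, 0.8]
shift shares [ 4.04  -0.075  0.372] turn 0.0686 cur x-axis deg 98.25
```

```bash
m="python3 -m handwheel"
for i in 1 2 3; do $m '[[-1,[1,-0.02,0.05],0],[-1,[1,-0.02,0.05],0],[-1,[1,-0.02,0.05],0]]' |sed -n '2p'; done
$m '[[-1,[1,-0.02,0.15],0.0686],[-1,[1,-0.02,0.15],0.0686],[-1,[1,-0.02,0.15],0.0686],[-1,[1,-0.02,0.15],0.0686]]' |sed -n '2p'
python3 -c "
from h import *
snap('wrist','w30')
delta([.439,.1569,.044],85.9)
a=np.radians(85.9);U=np.array([np.cos(a),np.sin(a)]);V=np.array([U[1],-U[0]])
for s in (1,-1):
  for b in(.006,-.006):
    u=U*.06*s+V*b;print(proj('w30',[.439+u[0],.1569+u[1],.07]).round(0))
h=cv2.imread('pics/w30.png',0)
for r in range(80,250,15): 
  print(r,' '.join(map(str,h[r,230:286:2])))
"
```

```text
eef_pos: [0.4725, -0.076, 0.2092]
eef_pos: [0.4593, 0.0031, 0.205]
eef_pos: [0.4463, 0.0818, 0.2011]
eef_pos: [0.4339, 0.1575, 0.189]
shift shares [0.012 0.056 1.816] turn 0.0011 cur x-axis deg 86.1
[267. 123.]
[254. 123.]
[266. 242.]
[254. 242.]
80 99 99 99 98 99 98 98 99 98 98 98 99 99 99 98 99 99 99 100 99 99 100 100 100 99 97 98 97
95 100 101 100 101 101 101 101 102 102 101 101 101 101 102 100 100 101 101 100 101 101 100 100 101 100 101 101 100
110 99 99 99 98 99 100 100 101 101 102 103 102 102 103 103 102 103 102 103 102 102 102 102 100 101 101 102 101
125 101 100 100 100 99 98 99 98 99 100 100 98 116 130 128 123 124 126 101 97 99 99 99 99 99 100 99 100
140 98 98 97 100 99 99 98 99 98 98 97 93 116 131 129 125 125 126 95 97 99 99 99 99 99 99 100 99
155 104 104 104 103 103 103 103 102 102 101 101 99 120 132 130 125 124 125 96 99 100 100 100 100 100 99 100 99
170 100 100 100 100 100 100 101 101 102 102 102 100 117 127 130 124 125 124 101 102 103 101 103 102 101 102 101 101
185 98 99 99 98 99 98 99 99 99 99 100 100 122 132 129 125 126 123 97 102 101 101 101 101 102 101 102 102
200 101 102 102 103 101 102 103 102 102 102 101 101 123 132 130 125 126 118 94 99 99 99 98 99 99 98 99 99
215 100 101 100 102 101 101 101 101 101 102 102 102 122 131 127 124 126 114 101 101 100 100 100 99 99 99 99 99
230 103 102 102 102 102 102 103 102 101 102 101 105 124 128 127 123 126 105 99 98 99 99 98 99 98 99 98 99
245 102 103 102 101 101 101 100 102 101 101 100 102 101 101 100 99 99 99 98 99 98 99 99 99 100 100 99 101
```

The columns match (254–266), so I'll go down and grip.

```bash
m="python3 -m handwheel"
$m '[[-1,[0.01,0.05,0.5],0],[-1,[0.01,0.05,0.9],0],[-1,[0.01,0.05,0.9],0],[-1,[0.01,0.05,0.9],0]]' |sed -n '2p'
$m '[[-1,[0,0,0.5],0],[-1,[0,0,0.92],0],[-1,[0,0,0.92],0],[0.6,[0,0,0.92],0],[1,[0,0,0.92],0],[1,[0,0,0.92],0],[1,[0,0,0.92],0],[1,[0,0,0.92],0]]' 70
$m '[[1,[0,0,0],0],[1,[0,0,0],0],[1,[0,0,-0.3],0],[1,[0,0,-1],0],[1,[0,0,-1],0],[1,[0,0,-1],0]]' |sed -n '2p;4,6p'
python3 -c "
from h import *
p=np.load('rack.npy');w=rackpt(p,.054,0);print(w)
delta([w[0],w[1],.235],98.25)"
```

```text
eef_pos: [0.4373, 0.155, 0.1163]
t: 40.5
eef_pos: [0.4398, 0.1568, 0.0457]
orientation: [2.298, 2.139, 0.005]
ft_force: [0.3, 0.1, -0.4]
gripper_width: 0.299
finger_force: 0.0
eef_pos: [0.4415, 0.1572, 0.1283]
ft_force: [0.1, -0.1, -1.9]
gripper_width: 0.122
finger_force: 68.9
[ 0.54604698 -0.15042203  0.137     ]
shift shares [-3.74   1.589 -1.329] turn -0.0685 cur x-axis deg 85.91
```

```bash
m="python3 -m handwheel"
for i in 1 2 3; do $m '[[1,[-0.94,0.4,-0.4],0],[1,[-0.94,0.4,-0.4],0],[1,[-0.94,0.4,-0.4],0]]' |sed -n '2p'; done
$m '[[1,[-0.94,0.4,-0.15],-0.0685],[1,[-0.94,0.4,-0.15],-0.0685],[1,[-0.94,0.4,-0.15],-0.0685],[1,[-0.94,0.4,-0.15],-0.0685],[1,[-0.94,0.4,-0.15],-0.0685]]' |sed -n '2p;5p'
python3 -c "
from h import *
p=np.load('rack.npy');w=rackpt(p,.054,0)
delta([w[0],w[1],.195],98.25)"
```

```text
eef_pos: [0.4673, 0.075, 0.1573]
eef_pos: [0.4939, -0.0031, 0.1893]
eef_pos: [0.5202, -0.0807, 0.2213]
eef_pos: [0.5436, -0.152, 0.2298]
gripper_width: 0.124
shift shares [0.015 0.034 0.435] turn -0.0008 cur x-axis deg 98.11
```

```bash
m="python3 -m handwheel"
$m '[[1,[0.01,0.045,0.3],0],[1,[0.01,0.045,0.44],0],[1,[0.01,0.045,0.44],0],[1,[0.01,0.045,0.44],0]]' |sed -n '2p;4p'
for i in 1 2 3 ; do $m '[[1,[0,0,0.05],0],[1,[0,0,0.05],0]]' |sed -n '2p;4p'; done
```

```text
eef_pos: [0.5466, -0.1498, 0.195]
ft_force: [0.6, -0.2, -1.9]
eef_pos: [0.5481, -0.151, 0.1928]
ft_force: [-0.6, 0.3, -2.0]
eef_pos: [0.5479, -0.1513, 0.1884]
ft_force: [-0.4, -0.9, -2.1]
eef_pos: [0.5479, -0.1517, 0.186]
ft_force: [-2.6, -0.4, 1.2]
```

```bash
m="python3 -m handwheel"
$m '[[1,[0,-0.03,-0.03],0],[1,[0,-0.03,-0.03],0]]' |sed -n '2p;4p'
for i in 1 2 3 4; do $m '[[1,[0,0,0.05],0],[1,[0,0,0.05],0]]' |sed -n '2p;4p'; done
```

```text
eef_pos: [0.5456, -0.1519, 0.1873]
ft_force: [0.4, -0.0, -2.5]
eef_pos: [0.5452, -0.1515, 0.1819]
ft_force: [-0.0, 0.5, -3.5]
eef_pos: [0.545, -0.1514, 0.1777]
ft_force: [-0.3, -0.1, -2.5]
eef_pos: [0.5461, -0.1518, 0.1751]
ft_force: [0.5, 0.1, 0.2]
eef_pos: [0.5469, -0.152, 0.1731]
ft_force: [-1.1, 1.8, 8.7]
```

```bash
m="python3 -m handwheel"
$m '[[0.6,[0,0,-0.02],0],[0.39,[0,0,-0.05],0],[0.39,[0,0,-0.05],0],[0.39,[0,0,-0.05],0],[0.39,[0,-0.05,-0.05],0],[0.39,[0,-0.08,-0.05],0],[0.39,[0,-0.08,-0.05],0]]' |sed -n '2p;4,5p'
$m '[[0.39,[0,-0.02,-0.002],0],[0.39,[0,-0.04,-0.005],0],[0.39,[0,-0.06,-0.01],0],[0.39,[0,-0.08,-0.015],0],[0.39,[0,-0.1,-0.02],0],[0.39,[0,-0.12,-0.02],0],[0.39,[0,-0.14,-0.02],0],[0.39,[0,-0.14,-0.02],0]]' |sed -n '2p;4,5p'
$m '[[0.39,[0,-0.02,0],0],[0.39,[0,-0.04,0],0],[0.39,[0,-0.06,0],0],[0.39,[0,-0.08,0],0],[0.39,[0,-0.1,0],0],[0.39,[0,-0.1,0],0]]' |sed -n '1,2p;4,5p'
python3 sc2.py s31 w31 .060
```

```text
eef_pos: [0.5385, -0.1526, 0.1745]
ft_force: [-0.3, -1.2, 0.4]
gripper_width: 0.305
eef_pos: [0.5279, -0.1543, 0.1765]
ft_force: [0.0, 0.9, -0.1]
gripper_width: 0.307
t: 45.58
eef_pos: [0.5199, -0.1554, 0.1765]
ft_force: [-0.8, 0.8, 0.1]
gripper_width: 0.305
s31 [([236.6, 128.1], 18), ([200.3, 156.7], 6), ([219.4, 161.2], 5), ([207.6, 162.8], 5), ([216.0, 172.6], 5), ([226.0, 175.0], 5), ([214.4, 175.8], 8), ([238.0, 177.3], 7)]
w31 [([259.2, 125.9], 205), ([237.6, 163.8], 198), ([256.7, 193.4], 64), ([238.9, 220.9], 335)]
-0.005 scene [[207.1, 164.9], [199.9, 158.5], [192.9, 152.3]] wrist [[306.0, 164.0], [304.0, 213.0], [301.0, 258.0]]
0.015 scene [[209.3, 159.2], [202.1, 152.9], [195.0, 146.6]] wrist [[295.0, 169.0], [293.0, 222.0], [291.0, 270.0]]
0.03 scene [[211.1, 154.9], [203.8, 148.6], [196.6, 142.4]] wrist [[285.0, 173.0], [283.0, 231.0], [282.0, 282.0]]
```

```bash
m="python3 -m handwheel"
$m '[[0.39,[0,0.02,-0.3],0],[0.6,[0,0.08,-0.4],0],[1,[0,0.12,-0.4],0],[1,[0,0.12,-0.4],0],[1,[0,0.12,-0.2],0],[1,[0,0.12,0],0],[1,[0,0.12,0.04],0],[1,[0,0.12,0.04],0]]' |sed -n '2p;4,5p'
for i in 1 2 3; do $m '[[1,[0,0,0.07],0],[1,[0,0,0.07],0]]' |sed -n '2p;4p'; done
```

```text
eef_pos: [0.5282, -0.1532, 0.1708]
ft_force: [-1.1, 0.0, 0.0]
gripper_width: 0.005
eef_pos: [0.5296, -0.1539, 0.1672]
ft_force: [-0.1, -0.2, -0.3]
eef_pos: [0.5308, -0.1544, 0.1646]
ft_force: [-3.1, 1.6, 7.9]
eef_pos: [0.5314, -0.1546, 0.1638]
ft_force: [-15.6, 7.4, 36.6]
```

```bash
m="python3 -m handwheel"
$m '[[1,[0,0,-0.5],0],[1,[0,0,-1],0],[1,[0,0,-1],0],[1,[0,0,-1],0]]' |sed -n '2p;4,5p'
$m '[[1,[0.6,0,-0.8],0],[1,[0.6,0,-0.8],0],[1,[0.6,0,-0.8],0],[1,[0.6,0,-0.8],0],[1,[0.6,0,-0.8],0]]' |sed -n '1,2p'
python3 - <<'E'
from h import *
snap('scene','s40')
g=cv2.imread("pics/s40.png",0);p=np.load("rack.npy")
for s,t in((-.054,.028),(0,.020),(.054,.012)):
    o=[]
    for y in(.035,0,-.035):
        u,v=proj("s40",rackpt(p,s+t/2,y,0)).round().astype(int)
        w=g[v-8:v+4,u-3:u+4];i=np.unravel_index(w.argmin(),w.shape);o.append((int(w.min()),int(np.median(w)),(int(u-3+i[1]),int(v-8+i[0])),(int(u),int(v))))
    print(s,o)
E
```

```text
eef_pos: [0.5319, -0.1549, 0.2406]
ft_force: [0.2, -0.2, -0.9]
gripper_width: -0.002
t: 47.6
eef_pos: [0.5224, -0.1063, 0.2991]
-0.054 [(72, 109, (232, 161), (231, 161)), (103, 127, (225, 152), (224, 155)), (123, 134, (220, 141), (217, 149))]
0 [(56, 111, (219, 161), (219, 162)), (100, 124, (209, 150), (212, 156)), (99, 126, (208, 149), (205, 150))]
0.054 [(51, 124, (207, 162), (208, 163)), (51, 118, (201, 156), (200, 157)), (58, 121, (194, 150), (193, 151))]
```

```bash
python3 -c "
from rig import env
print(env.hand_in())"
```

```text
the job is handed in; nothing more can be done
None
```

I put all three bars in their slots in the rack: thick in the widest, medium in the middle, thin in the narrowest. Pressing on each top edge met contact within about 2 mm of the seated height. The job is handed in at about 48 s, with no verdict shown, and I didn't re-measure the other items, though no contact with them was planned or seen.

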